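# Sort salvaged parts into a divided crate and two bins

## Task

Clear the mixed salvaged parts off the sorting sheet: stand every capacitor upright, terminals up, in an empty cell of the yellow divided crate, one to a cell and down on the floor, and put every circuit board piece in the green bin and every heat sink in the grey bin. Leave the capacitors already in the crate standing in their cells, and do not disturb the multimeter, screwdriver and wire spool.

Things in the scene. Friction and masses are not known exactly. Their poses are not given: they have to be found in the camera images.
- cap0: loose large capacitor standing upright on the sorting sheet: blue cylinder 50 mm in diameter, 85 mm tall, with an aluminium-coloured band and two 4 mm brass terminals on top; origin: centre of its underside, z up along its axis. May be absent
- cap1: loose large capacitor standing upright on the sorting sheet: black cylinder 50 mm in diameter, 85 mm tall, with an aluminium-coloured band and two 4 mm brass terminals on top; origin: centre of its underside, z up along its axis. May be absent
- cap2: loose large capacitor standing upright on the sorting sheet: blue cylinder 50 mm in diameter, 85 mm tall, with an aluminium-coloured band and two 4 mm brass terminals on top; origin: centre of its underside, z up along its axis. May be absent
- cap3: loose large capacitor standing upright on the sorting sheet: copper-brown cylinder 50 mm in diameter, 85 mm tall, with an aluminium-coloured band and two 4 mm brass terminals on top; origin: centre of its underside, z up along its axis. May be absent
- board0: loose circuit board piece lying flat: green plate 90 x 54 x 5 mm (long side along its x) with a yellow and black transformer block at its middle, 34 mm (x) x 38 mm (y), its top 42 mm above the underside: the place to grip. A white connector (15 mm high) at its -x end, three small parts (15 mm high) at its +x end. Origin: centre of the underside. May be absent
- board1: loose circuit board piece lying flat: green plate 90 x 54 x 5 mm (long side along its x) with a yellow and black transformer block at its middle, 34 mm (x) x 38 mm (y), its top 42 mm above the underside: the place to grip. A white connector (15 mm high) at its -x end, three small parts (15 mm high) at its +x end. Origin: centre of the underside. May be absent
- board2: loose circuit board piece lying flat: green plate 90 x 54 x 5 mm (long side along its x) with a yellow and black transformer block at its middle, 34 mm (x) x 38 mm (y), its top 42 mm above the underside: the place to grip. A white connector (15 mm high) at its -x end, three small parts (15 mm high) at its +x end. Origin: centre of the underside. May be absent
- sink0: loose aluminium finned heat sink, lying on its base: 80 mm (x, along the fins) x 44 mm (y) x 40 mm high; origin: centre of the underside. May be absent
- sink1: loose aluminium finned heat sink, lying on its base: 80 mm (x, along the fins) x 44 mm (y) x 40 mm high; origin: centre of the underside. May be absent
- old0: a capacitor like the others (50 mm in diameter, 85 mm tall, with terminals) that already stands in a cell of the crate at the start and stays there; origin: centre of the underside. May be absent
- old1: a capacitor like the others (50 mm in diameter, 85 mm tall, with terminals) that already stands in a cell of the crate at the start and stays there; origin: centre of the underside. May be absent
- old2: a capacitor like the others (50 mm in diameter, 85 mm tall, with terminals) that already stands in a cell of the crate at the start and stays there; origin: centre of the underside. May be absent
- crate: fixed yellow crate, open at the top, 250 (x) x 168 (y) x 45 mm high, with walls, floor and dividers 4 mm thick: 3 (along x) x 2 (along y) square cells of 78 mm at 82 mm pitch, dividers as high as the walls; origin: centre of the underside. It stands on the robot's left or right
- cell0 (a point): centre of the floor of crate cell 0 (4 mm above the crate's underside), at -82, -41 mm in the crate's frame
- cell1 (a point): centre of the floor of crate cell 1 (4 mm above the crate's underside), at -82, +41 mm in the crate's frame
- cell2 (a point): centre of the floor of crate cell 2 (4 mm above the crate's underside), at +0, -41 mm in the crate's frame
- cell3 (a point): centre of the floor of crate cell 3 (4 mm above the crate's underside), at +0, +41 mm in the crate's frame
- cell4 (a point): centre of the floor of crate cell 4 (4 mm above the crate's underside), at +82, -41 mm in the crate's frame
- cell5 (a point): centre of the floor of crate cell 5 (4 mm above the crate's underside), at +82, +41 mm in the crate's frame
- green_bin: fixed open dark green bin for circuit boards, 160 (x) x 210 (y) x 80 mm high, walls and floor 5 mm; origin: centre of the underside. Starts empty. The two bins stand one behind the other across from the crate, in either order
- grey_bin: fixed open light grey bin for heat sinks, 160 (x) x 210 (y) x 80 mm high, walls and floor 5 mm; origin: centre of the underside. Starts empty. The two bins stand one behind the other across from the crate, in either order
- meter: bystander: orange multimeter lying flat, 65 x 130 x 35 mm; origin: centre of the underside
- screwdriver: bystander: screwdriver 160 mm long, lying on the table along its x; origin under its middle
- spool: bystander: black wire spool standing on its flange, 70 mm in diameter, 50 mm high; origin: centre of the underside

How it is judged:
By the outcome, as a careful person would: the job done as asked, in the order asked, and still so for the second after the job is handed in, with the robot touching nothing.
Of cap0, cap1, cap2, cap3 only 3 to 4 are there at a start; the rules pass over those that are not, and their reading is None.
Of board0, board1, board2 only 2 to 3 are there at a start; the rules pass over those that are not, and their reading is None.
Of sink0, sink1 only 1 to 2 are there at a start; the rules pass over those that are not, and their reading is None.
Of old0, old1, old2 only 1 to 2 are there at a start; the rules pass over those that are not, and their reading is None.
At some moment in a run one of board0, board1, board2, sink0, sink1 may be knocked a few centimetres aside while the robot is not near it.
It also fails if it takes over 210 s, if anything falls off the work surface, if the arm or the gripper's body presses on something with over 40 N, if the wrist force passes 120 N, or if a joint passes its speed limit or range.

## Robot

A 7-joint arm with a two-finger parallel gripper is mounted at the origin on the work surface. World frame = base frame: x ahead of the robot, y to its left, z up, the work surface at z = 0. Lengths are in m, angles in rad, forces in N, time in s.
With the tool pointing down it reaches from about 0.35 to 0.9 m from the base axis. Payload 19.9 kg.
Tool frame: the origin (TCP) lies midway between the tips of the shut fingers; the grasp point (between the pads) lies 19 mm behind it; z points along the fingers, x is the direction in which the jaws open and shut, and the axes are right-handed (so a half turn about z gives the same grasp; the last joint's range is limited). The gripper opens to 94 mm and grips with 3 to 60 N. Pads are 16 mm wide; open, the fingers measure 119 mm over their backs; the gripper's body (75 mm by 177 mm) begins 78 mm behind the grasp point.
Start: joints at [-1.391, 0.417, -0.01, 1.614, 0.005, 1.111, -0.053], TCP at [0.137, 0.61, 0.205] pointing down, gripper open.
Joint ranges: [-2.81, 2.81], [-0.39, 2.02], [-1.27, 1.25], [0.06, 2.57], [-1.19, 4.33], [0.19, 2], [-2.82, 2.82]. Speed limits (rad/s): [1.89, 1.89, 2.39, 2.39, 3.01, 3.01, 3.01].

## Interface

Orientations are given as a 3x3 rotation matrix whose columns are the frame's x, y, z axes.
In Python, from rig import env gives the robot as it stands. The module is installed in compiled form; this text tells all that it offers.
- The arm moves only by the tool send_rows, never from a script. Its argument "moves" is a list of rows, each an object with "jaw": the finger opening in m, from 0 to 0.094; "delta_pos": the shift along the tool's x, y, z in m, a list of three; "twist": the turn about the tool's z in degrees. A call has 1 to 10 rows; each row shifts and turns the pose as measured when the row begins, along the tool's axes as they then stand; what a row does not reach is not made up. A row lasts 1/8 s, in which the tool goes at most 62.5 mm and 10.7 degrees, less where a joint would pass 70% of its speed; a pose out of reach is approached as far as the arm can. A call is refused whole if a number of a shift passes 0.0625 or a number of a turn 10.7, either way. A call with a gripper value outside its range is refused whole. The fingers move at their own pace and stop on an object; "squeeze" is the grip in N (left out, the last holds). Time passes only in rows, so rows that do not move let the fingers close. It gives the time, the measured TCP pose, the force and the opening at its end, in the units of the state.
- env.get_obs(): the state, without advancing time (a new reading comes with each control period).
- env.camera(name): name is "scene" or "side" or "wrist"; returns (picture, depth): 400x640x3 uint8, red, green, blue; 400x640 float32, m along the optical axis (not along the pixel's ray), 0 where there is no reading.
- env.camera_model(name): a dict with "fx", "fy", "cx", "cy" (pixels), "world_from_camera" (4x4, takes a point from camera to world coordinates); the wrist camera has in their place "tool_from_camera" (4x4, takes a point from camera to tool coordinates, whose origin is the TCP and whose axes are the tool frame's). Camera axes: x right, y up, looking along -z (the intrinsics and any distortion apply to the point x, -y, -z); pixel columns grow to the right and rows downward; lengths in m; the calibration is good to about 2 mm. The wrist camera is an equidistant fisheye: a pixel r from the principal point sees the ray r / f radians off the axis. A picture is of the moment at which its call begins: read the wrist's pose just before it. camera_model takes no time and is no camera call.
- env.hand_in(): hands the job in, once; it reports no verdict.
Trained networks look in the newest picture that a camera, given by its name, has taken for a name from the list of things; names that differ only in an ending like _2 or _b are one class to them, and where a whole thing is asked for, a point or a joint stands for the part that bears it (a point fixed in the world has none). Each returns a list of dicts, best first, with "confidence" (0 to 1); they miss things now and then, are a little off and sometimes report something else, mostly with a low value. They report only what shows in the picture. A call takes as long as a camera call.
- env.look_for(camera, thing): "extent" ([centre column, centre row, width, height] in pixels, round what is visible of it).
- env.mark_of(camera, thing): "xy" ([column, row] in pixels: a listed point, or the origin of a listed thing).
The state is a dict: "clock": time; "q": joint angles; "qd": joint speeds; "joint_efforts": joint torques, N m; "tool_pos": TCP position; "orientation": TCP orientation; "wrist_force": force on the tool from outside, world axes, zero at the start; "moment": the same for the moment, N m; "finger_gap": finger opening in m.
Only numpy, scipy, OpenCV 4.12 (cv2) and the standard library are available. Lean on these libraries where they do the work, as an engineer would, in place of code of your own. Each camera call takes 0.05 s, during which the arm holds its last target.

## Working session

There is one attempt and no reset: what is moved stays moved. The work goes in short steps, Python scripts to look and compute and a tool call to move; the robot and the scene stay as the last step left them, time stands still between calls to the robot, and variables do not carry over. Pictures are saved under pics/ and viewed, and the job is handed in when it is done.

Besides the shell and the picture viewer there is one more tool, called after ">>>" as a command line: name --argument value ..., lists and objects as JSON in quotes. send_rows: Moves the arm, as the interface text tells. Its arguments: {"type":"object","properties":{"moves":{"type":"array"},"squeeze":{"type":"number"}},"required":["moves"]}

```bash
mkdir -p pics; cat > h.py <<'E'
from rig import env
import numpy as np, cv2
def snap(c,fn):
    p,d=env.camera(c); cv2.imwrite('pics/'+fn,p[:,:,::-1]); return p,d
E
python3 - <<'E'
from h import *
o=env.get_obs(); print({k:np.round(v,3) for k,v in o.items()})
for c in ['scene','side','wrist']:
    p,d=snap(c,c+'0.png'); np.save('pics/'+c+'0.npy',d); m=env.camera_model(c); print(c,m)
E
```

```text
{'clock': np.float64(0.0), 'q': array([-1.391,  0.418, -0.01 ,  1.614,  0.005,  1.111, -0.053]), 'qd': array([ 0.001,  0.001, -0.001, -0.001,  0.002,  0.001, -0.001]), 'joint_efforts': array([ 1.0000e-03, -8.5126e+01,  6.3900e-01, -4.2599e+01, -4.9000e-02,
        1.9000e-02,  0.0000e+00]), 'tool_pos': array([0.137, 0.609, 0.205]), 'orientation': array([[ 0.219,  0.976, -0.   ],
       [ 0.976, -0.219, -0.001],
       [-0.001,  0.   , -1.   ]]), 'wrist_force': array([-0.745, -0.018, -0.036]), 'moment': array([-0.058, -0.02 ,  0.059]), 'finger_gap': np.float64(0.094)}
scene {'fx': 362.4803368280005, 'fy': 362.4803368280005, 'cx': 317.5692698030098, 'cy': 202.66300361694286, 'world_from_camera': array([[ 0.89487148, -0.26805706,  0.35686193,  0.89402377],
       [ 0.44624822,  0.52263487, -0.72644017, -0.57149887],
       [ 0.00821892,  0.8093196 ,  0.58731102,  0.50388514],
       [ 0.        ,  0.        ,  0.        ,  1.        ]])}
side {'fx': 424.68260959845003, 'fy': 424.68260959845003, 'cx': 320.44964609945714, 'cy': 200.52875387476004, 'world_from_camera': array([[ 0.89311076,  0.32540277, -0.31059009,  0.24661556],
       [-0.44979751,  0.65512982, -0.60703141, -0.64860438],
       [ 0.00594713,  0.68184893,  0.73146884,  0.84311051],
       [ 0.        ,  0.        ,  0.        ,  1.        ]])}
wrist {'fx': 309.70691628693146, 'fy': 309.70691628693146, 'cx': 316.22426972125334, 'cy': 203.1707902004833, 'tool_from_camera': array([[ 9.99999766e-01,  4.86975070e-04,  4.79734397e-04,
         7.25594885e-04],
       [ 5.88510548e-04, -9.70335599e-01, -2.41761201e-01,
        -6.95273420e-02],
       [ 3.47771685e-04,  2.41761427e-01, -9.70335659e-01,
        -1.80068334e-01],
       [ 0.00000000e+00,  0.00000000e+00,  0.00000000e+00,
         1.00000000e+00]])}
```

View pics/scene0.png

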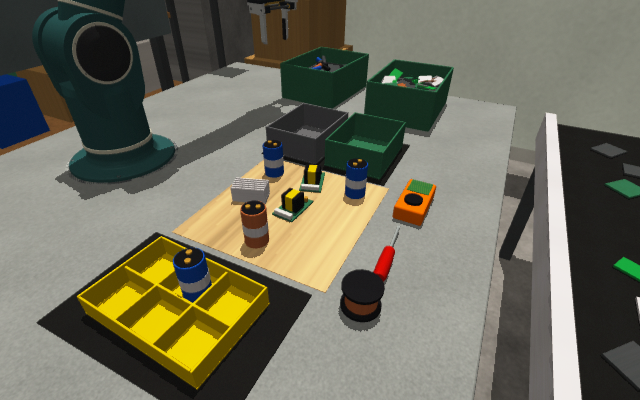

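View pics/side0.png

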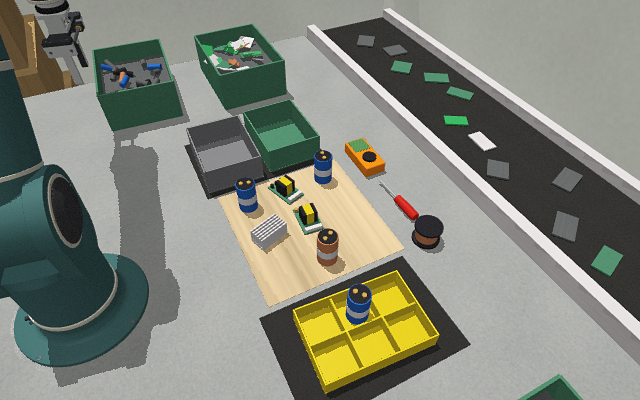

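View pics/wrist0.png

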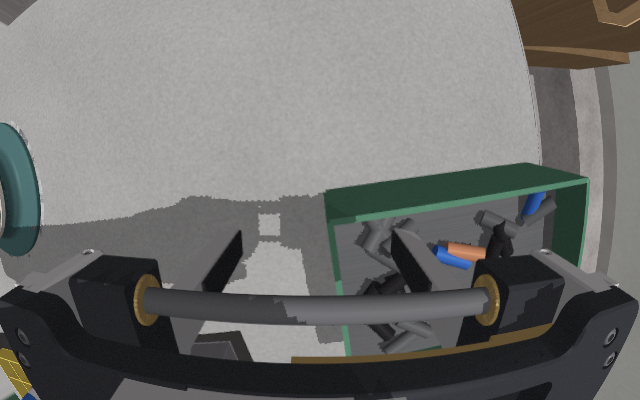

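The pictures show three loose capacitors (two blue, one copper), two boards, one heat sink, and one old capacitor in the crate. Next I'll build a metric top view from both depth cameras.

```bash
cat >> h.py <<'E'
def cloud(c,p,d):
    m=env.camera_model(c); T=m['world_from_camera']
    v,u=np.mgrid[0:400,0:640]
    P=np.stack([(u-m['cx'])/m['fx']*d,-(v-m['cy'])/m['fy']*d,-d],-1)
    W=P@T[:3,:3].T+T[:3,3]
    ok=d>0
    return W[ok],p[ok]
def proj(c,X):
    m=env.camera_model(c); T=m['world_from_camera']
    q=(np.asarray(X)-T[:3,3])@T[:3,:3]
    return np.stack([m['cx']+m['fx']*q[...,0]/-q[...,2], m['cy']-m['fy']*q[...,1]/-q[...,2]],-1)
def top(W,C,x0=.2,x1=1.0,y0=-.6,y1=.6,r=.002,zmax=.3):
    # image: up = +x, left=+y
    k=(W[:,0]>x0)&(W[:,0]<x1)&(W[:,1]>y0)&(W[:,1]<y1)&(W[:,2]<zmax)
    W,C=W[k],C[k]; o=np.argsort(W[:,2]); W,C=W[o],C[o]
    H,Wd=int((x1-x0)/r),int((y1-y0)/r)
    im=np.zeros((H,Wd,3),np.uint8); z=np.full((H,Wd),np.nan)
    i=((x1-W[:,0])/r).astype(int).clip(0,H-1); j=((y1-W[:,1])/r).astype(int).clip(0,Wd-1)
    im[i,j]=C; z[i,j]=W[:,2]
    return im,z
E
python3 - <<'E'
from h import *
for c in ['scene','side']:
    p=cv2.imread(f'pics/{c}0.png')[:,:,::-1]; d=np.load(f'pics/{c}0.npy')
    W,C=cloud(c,p,d); im,z=top(W,C)
    print(c,np.nanmedian(z))
    cv2.imwrite(f'pics/top_{c}.png',im[:,:,::-1])
# annotate grid on combined
Ws,Cs=zip(*[cloud(c,cv2.imread(f'pics/{c}0.png')[:,:,::-1],np.load(f'pics/{c}0.npy')) for c in ['scene','side']])
im,z=top(np.vstack(Ws),np.vstack(Cs)); im=im[:,:,::-1].copy()
for k in range(1,12): cv2.putText(im,f'{.6-.1*k:.1f}',(50*k,10),0,.35,(0,255,255)); cv2.line(im,(50*k,0),(50*k,399),(90,90,0),1)
for k in range(1,8): cv2.putText(im,f'{1-.1*k:.1f}',(0,50*k),0,.35,(0,255,255)); cv2.line(im,(0,50*k),(599,50*k),(90,90,0),1)
cv2.imwrite('pics/top_both.png',im)
E
```

```text
scene 0.0017367163441872613
side 0.0002825799327116352
```

View pics/top_both.png

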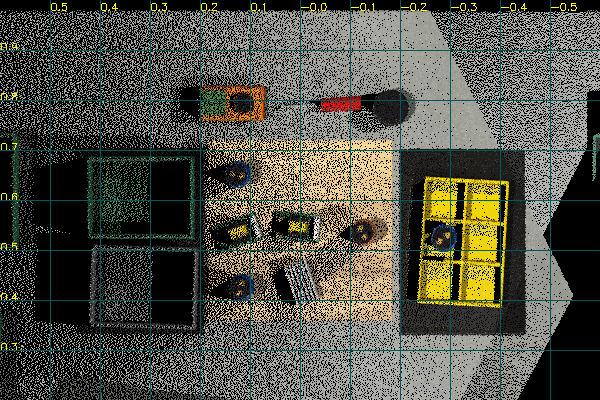

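```bash
cat > fit.py <<'E'
from h import *
def load(tag):
    return {c:cloud(c,cv2.imread(f'pics/{c}{tag}.png')[:,:,::-1],np.load(f'pics/{c}{tag}.npy')) for c in ['scene','side']}
def rect(W,box,z0,z1,label):
    k=(W[:,0]>box[0])&(W[:,0]<box[1])&(W[:,1]>box[2])&(W[:,1]<box[3])&(W[:,2]>z0)&(W[:,2]<z1)
    Q=W[k]
    if len(Q)<15: print(label,'few',len(Q)); return
    q=(Q[:,:2]*1000).astype(np.float32); r=cv2.minAreaRect(q)
    (a,b),(w,h),t=r
    if w<h: w,h,t=h,w,t+90
    print(label,len(Q),'ctr %.1f %.1f size %.0f x %.0f longaxis %.1f zmed %.1f z98 %.1f'%(a,b,w,h,(t+90)%180-90,1e3*np.median(Q[:,2]),1e3*np.percentile(Q[:,2],98)))
E
cat > m0.py <<'E'
from fit import *
import sys
D=load(sys.argv[1] if len(sys.argv)>1 else '0')
D['both']=tuple(np.vstack(x) for x in zip(*D.values()))
B=dict(capA=((.61,.70,.12,.20),.080,.0875),capB=((.38,.47,.12,.20),.080,.0875),capC=((.49,.58,-.15,-.06),.080,.0875),old=((.47,.58,-.31,-.21),.080,.0875),
 bl0=((.49,.60,.08,.20),.036,.045),bl1=((.49,.60,-.02,.078),.036,.045),pl0=((.48,.60,.08,.20),.003,.045),pl1=((.49,.61,-.03,.082),.003,.045),
 sink=((.35,.49,-.04,.10),.015,.045),sinktop=((.35,.49,-.04,.10),.034,.045),crate=((.3,.7,-.45,-.18),.042,.048),
 green=((.51,.75,.2,.5),.075,.085),grey=((.25,.515,.2,.5),.075,.085),meter=((.7,.9,.08,.3),.02,.05))
for n,(b,z0,z1) in B.items():
    for c in D: rect(D[c][0],b,z0,z1,n+' '+c)
E
python3 m0.py
```

```text
capA scene 73 ctr 652.1 135.1 size 49 x 29 longaxis -2.5 zmed 86.7 z98 87.4
capA side 97 ctr 647.5 135.3 size 49 x 32 longaxis 5.6 zmed 84.5 z98 86.8
capA both 170 ctr 650.2 136.2 size 52 x 32 longaxis -0.0 zmed 85.6 z98 87.3
capB scene 37 ctr 427.2 130.7 size 45 x 20 longaxis -0.5 zmed 86.8 z98 87.5
capB side 82 ctr 422.6 133.7 size 48 x 27 longaxis 0.2 zmed 85.0 z98 87.1
capB both 119 ctr 424.1 133.7 size 51 x 27 longaxis 0.2 zmed 85.6 z98 87.4
capC scene 299 ctr 535.9 -126.0 size 49 x 48 longaxis 0.0 zmed 86.2 z98 87.4
capC side 279 ctr 532.6 -125.0 size 48 x 48 longaxis -74.1 zmed 84.9 z98 87.3
capC both 578 ctr 534.3 -125.1 size 52 x 50 longaxis 0.0 zmed 85.6 z98 87.4
old scene 86 ctr 535.4 -295.5 size 49 x 25 longaxis 54.6 zmed 83.3 z98 87.1
old side 92 ctr 521.0 -287.8 size 48 x 48 longaxis -72.4 zmed 86.6 z98 87.5
old both 178 ctr 523.2 -285.9 size 52 x 48 longaxis 0.1 zmed 85.4 z98 87.4
bl0 scene 145 ctr 536.2 123.8 size 39 x 36 longaxis 21.5 zmed 43.1 z98 44.7
bl0 side 152 ctr 533.2 125.7 size 42 x 37 longaxis 17.2 zmed 41.1 z98 44.3
bl0 both 297 ctr 533.8 124.5 size 42 x 4
[... 1444 characters left out ...]
e 496 ctr 599.7 318.1 size 215 x 176 longaxis -89.1 zmed 79.7 z98 82.6
green side 375 ctr 603.9 318.1 size 215 x 161 longaxis 89.9 zmed 78.3 z98 81.7
green both 871 ctr 599.4 318.1 size 215 x 176 longaxis -89.3 zmed 78.9 z98 82.4
grey scene 475 ctr 427.1 311.8 size 213 x 162 longaxis 88.5 zmed 79.6 z98 82.7
grey side 425 ctr 424.8 312.5 size 215 x 160 longaxis 88.1 zmed 78.6 z98 81.7
grey both 900 ctr 426.6 312.4 size 215 x 164 longaxis 88.1 zmed 79.0 z98 82.5
meter scene 872 ctr 794.6 140.2 size 121 x 65 longaxis 89.2 zmed 36.7 z98 43.0
meter side 665 ctr 792.4 142.3 size 125 x 70 longaxis 88.7 zmed 34.3 z98 41.8
meter both 1537 ctr 792.4 142.1 size 125 x 70 longaxis 89.0 zmed 36.0 z98 42.9
```

```bash
cat > m1.py <<'E'
from fit import *
import sys
D=load(sys.argv[1] if len(sys.argv)>1 else '0')
D['both']=tuple(np.vstack(x) for x in zip(*D.values()))
B=dict(capA=((.60,.70,.07,.20),.075,.095),capB=((.38,.48,.07,.20),.075,.095),capC=((.49,.58,-.17,-.06),.075,.095),old=((.47,.58,-.34,-.21),.075,.095),
pl0=((.48,.59,.075,.19),.006,.016),pl1=((.49,.61,-.05,.07),.006,.016),
 sinktop=((.35,.49,-.06,.07),.03,.045),sink=((.35,.49,-.06,.07),.015,.045))
for n,(b,z0,z1) in B.items():
    for c in D: rect(D[c][0],b,z0,z1,n+' '+c)
E
python3 m1.py
python3 - <<'E'
from h import *
im=cv2.imread('pics/top_both.png')[130:320,170:420]; cv2.imwrite('pics/tz.png',cv2.resize(im,None,fx=3.1,fy=3.1))
E
```

```text
capA scene 262 ctr 652.7 124.3 size 48 x 48 longaxis 10.5 zmed 86.4 z98 91.1
capA side 210 ctr 649.4 126.6 size 50 x 48 longaxis 40.2 zmed 84.6 z98 90.9
capA both 472 ctr 650.5 125.3 size 52 x 50 longaxis -49.8 zmed 85.4 z98 91.0
capB scene 212 ctr 427.8 116.4 size 48 x 47 longaxis 30.1 zmed 86.7 z98 90.7
capB side 262 ctr 422.4 117.8 size 49 x 49 longaxis -34.0 zmed 84.9 z98 89.5
capB both 474 ctr 424.2 118.0 size 52 x 50 longaxis -24.1 zmed 85.4 z98 90.5
capC scene 419 ctr 536.5 -126.1 size 49 x 49 longaxis 83.7 zmed 86.3 z98 90.9
capC side 342 ctr 532.7 -125.3 size 49 x 48 longaxis -74.6 zmed 84.9 z98 89.6
capC both 761 ctr 534.6 -125.6 size 53 x 50 longaxis -6.9 zmed 85.6 z98 90.6
old scene 729 ctr 524.8 -288.5 size 49 x 48 longaxis -19.5 zmed 90.0 z98 94.3
old side 482 ctr 521.2 -287.1 size 49 x 49 longaxis 59.8 zmed 88.7 z98 93.0
old both 1211 ctr 523.1 -288.0 size 53 x 50 longaxis -24.8 zmed 89.4 z98 94.0
pl0 scene 187 ctr 536.2 123.2 size 90 x 53 longaxis -71.0 zmed 9.3 z98 15.8
pl0 side 146 ctr 531.9 124.7 size 88 x 51 longaxis -69.7 zmed 11.5 z98 15.6
pl0 both 333 ctr 535.1 123.8 size 92 x 55 longaxis -71.1 zmed 10.6 z98 15.9
pl1 scene 270 ctr 548.2 3.9 size 91 x 53 longaxis 84.8 zmed 9.2 z98 15.9
pl1 side 155 ctr 544.5 4.7 size 87 x 52 longaxis 83.4 zmed 12.1 z98 15.6
pl1 both 425 ctr 546.4 4.1 size 91 x 57 longaxis 84.8 zmed 10.5 z98 15.9
sinktop scene 498 ctr 436.2 -2.8 size 82 x 49 longaxis 18.2 zmed 39.8 z98 42.5
sinktop side 533 ctr 434.3 -2.0 size 81 x 47 longaxis 19.7 zmed 37.4 z98 41.7
sinktop both 1031 ctr 435.4 -2.9 size 82 x 50 longaxis 19.3 zmed 38.7 z98 42.4
sink scene 695 ctr 436.3 -3.1 size 82 x 49 longaxis 17.8 zmed 38.2 z98 42.4
sink side 674 ctr 434.5 -2.0 size 82 x 47 longaxis 19.9 zmed 35.8 z98 41.6
sink both 1369 ctr 435.3 -2.8 size 83 x 50 longaxis 19.0 zmed 37.0 z98 42.2
```

View pics/tz.png

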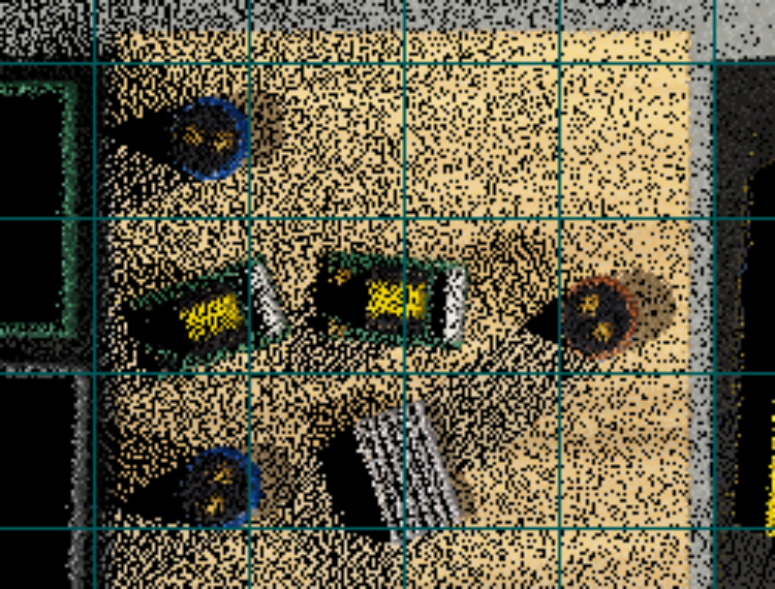

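```bash
cat > go.py <<'E'
from h import *
import sys
# go.py x y z [yaw]  (mm, deg)
a=[float(v) for v in sys.argv[1:]]
o=env.get_obs(); R=o['orientation']; p=o['tool_pos']*1000
y0=np.degrees(np.arctan2(R[1,0],R[0,0])); tw=0
if len(a)>3: tw=-((a[3]-y0+90)%180-90)
d=np.array(a[:3])-p
t=np.radians(tw); R2=R@np.array([[np.cos(t),-np.sin(t),0],[np.sin(t),np.cos(t),0],[0,0,1]])
print('t %.2f p'%o['clock'],p.round(1),'yaw %.1f'%y0,'tilt z',R[:,2].round(3),'q',o['q'].round(2),'gap %.4f'%o['finger_gap'],'F',o['wrist_force'].round(1))
print('twist %.1f'%tw,'delta after twist (mm)',(R2.T@d).round(1),' delta before twist',(R.T@d).round(1))
E
python3 go.py 650.7 125.5 205 86.6
```

```text
t 0.15 p [136.8 609.6 205. ] yaw 77.3 tilt z [-0.    -0.001 -1.   ] q [-1.39  0.42 -0.01  1.61  0.    1.11 -0.05] gap 0.0939 F [0.1 0.2 0.3]
twist -9.3 delta after twist (mm) [-4.527e+02  5.417e+02  3.000e-01]  delta before twist [-3.598e+02  6.074e+02  3.000e-01]
```

>>> send_rows --moves '[{"jaw":0.094,"delta_pos":[0,0,0],"twist":-9.3},{"jaw":0.094,"delta_pos":[-0.035,0.042,0],"twist":0},{"jaw":0.094,"delta_pos":[-0.035,0.042,0],"twist":0},{"jaw":0.094,"delta_pos":[-0.035,0.042,0],"twist":0},{"jaw":0.094,"delta_pos":[-0.035,0.042,0],"twist":0},{"jaw":0.094,"delta_pos":[-0.035,0.042,0],"twist":0},{"jaw":0.094,"delta_pos":[-0.035,0.042,0],"twist":0},{"jaw":0.094,"delta_pos":[-0.035,0.042,0],"twist":0},{"jaw":0.094,"delta_pos":[-0.035,0.042,0],"twist":0},{"jaw":0.094,"delta_pos":[-0.035,0.042,0],"twist":0}]' --squeeze 30

```text
clock: 1.4
tool_pos: [0.5049, 0.2669, 0.2035]
orientation: [[0.045, 0.999, -0.002], [0.999, -0.045, -0.002], [-0.002, -0.002, -1.0]]
wrist_force: [0.2, 0.4, 0.1]
finger_gap: 0.0935
```

```bash
python3 go.py 650.7 125.5 205 86.6
```

```text
t 1.40 p [504.9 266.9 203.5] yaw 87.4 tilt z [-0.002 -0.002 -1.   ] q [-0.69  0.33  0.19  1.76 -0.07  1.07  1.04] gap 0.0935 F [0.2 0.4 0.1]
twist 0.8 delta after twist (mm) [-132.5  153.9   -1.5]  delta before twist [-134.6  152.    -1.5]
```

Tracking is good. I'll continue to above capA.

>>> send_rows --moves '[{"jaw":0.094,"delta_pos":[-0.033,0.038,0],"twist":0.8},{"jaw":0.094,"delta_pos":[-0.033,0.038,0],"twist":0},{"jaw":0.094,"delta_pos":[-0.033,0.038,0],"twist":0},{"jaw":0.094,"delta_pos":[-0.033,0.038,0],"twist":0},{"jaw":0.094,"delta_pos":[0,0,0],"twist":0},{"jaw":0.094,"delta_pos":[0,0,0],"twist":0}]'

```text
clock: 2.15
tool_pos: [0.6546, 0.1176, 0.2017]
orientation: [[0.064, 0.998, -0.004], [0.998, -0.064, -0.004], [-0.004, -0.004, -1.0]]
wrist_force: [0.8, 0.7, -0.2]
finger_gap: 0.0941
```

```bash
python3 go.py 650.7 125.5 48 86.6; python3 - <<'E'
from h import *
for c in ['wrist','scene','side']:
    p,d=snap(c,c+'1.png'); np.save('pics/'+c+'1.npy',d)
E
python3 m1.py 1
```

```text
t 2.15 p [654.6 117.6 201.7] yaw 86.3 tilt z [-0.004 -0.004 -1.   ] q [-0.4   0.5   0.25  1.51 -0.13  1.15  1.38] gap 0.0941 F [ 0.8  0.7 -0.2]
twist -0.3 delta after twist (mm) [  8.3  -3.8 153.7]  delta before twist [  8.3  -3.8 153.7]
capA scene 263 ctr 650.9 124.3 size 52 x 46 longaxis -39.6 zmed 86.3 z98 91.0
capA side 215 ctr 648.1 126.1 size 50 x 46 longaxis 62.7 zmed 84.4 z98 89.2
capA both 478 ctr 650.6 124.8 size 52 x 50 longaxis -26.4 zmed 85.3 z98 90.6
capB scene 214 ctr 426.8 118.0 size 49 x 48 longaxis -59.6 zmed 86.8 z98 90.9
capB side 257 ctr 422.9 119.5 size 49 x 48 longaxis 68.7 zmed 84.9 z98 89.8
capB both 471 ctr 424.8 118.5 size 53 x 50 longaxis -25.7 zmed 85.5 z98 90.6
capC scene 418 ctr 536.9 -126.8 size 49 x 48 longaxis 14.4 zmed 86.3 z98 91.0
capC side 337 ctr 533.0 -125.0 size 49 x 48 longaxis -56.9 zmed 84.8 z98 89.9
capC both 755 ctr 535.3 -125.8 size 52 x 49 longaxis -33.6 zmed 85.6 z98 90.6
old scene 727 ctr 525.7 -288.1 size 48 x 48 longaxis -79.1 zmed 90.0 z98 94.2
old side 483 ctr 521.0 -287.4 size 49 x 49 longaxis 59.0 zmed 88.7 z98 93.6
old both 121
[... 275 characters left out ...]
zmed 10.4 z98 15.8
pl1 scene 265 ctr 548.2 4.0 size 92 x 53 longaxis 84.5 zmed 9.6 z98 15.9
pl1 side 168 ctr 541.2 3.7 size 89 x 49 longaxis 89.7 zmed 12.2 z98 15.6
pl1 both 433 ctr 546.1 3.7 size 91 x 58 longaxis 86.6 zmed 10.8 z98 15.8
sinktop scene 501 ctr 436.6 -3.0 size 81 x 48 longaxis 18.9 zmed 39.9 z98 42.4
sinktop side 529 ctr 434.6 -2.3 size 81 x 48 longaxis 18.9 zmed 37.5 z98 42.0
sinktop both 1030 ctr 435.5 -2.7 size 83 x 49 longaxis 18.9 zmed 38.6 z98 42.4
sink scene 701 ctr 436.6 -3.2 size 81 x 48 longaxis 18.9 zmed 38.4 z98 42.4
sink side 674 ctr 434.4 -2.4 size 81 x 48 longaxis 18.8 zmed 36.3 z98 41.9
sink both 1375 ctr 435.4 -3.0 size 83 x 49 longaxis 18.8 zmed 37.1 z98 42.3
```

View pics/wrist1.png

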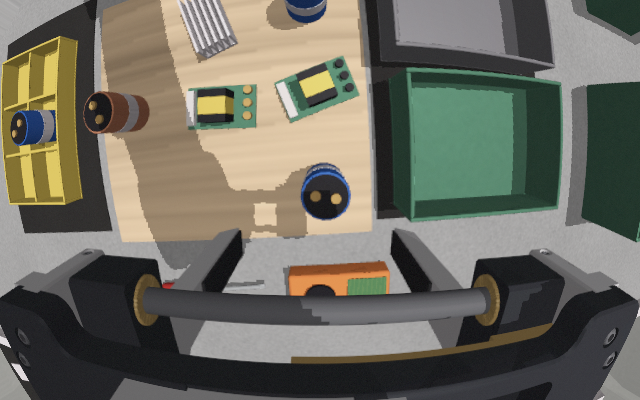

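The wrist picture shows capA between and ahead of the fingers (about 325,192), and the other parts haven't moved. I'll correct the offset and descend.

>>> send_rows --moves '[{"jaw":0.094,"delta_pos":[0.008,-0.0035,0.01],"twist":0},{"jaw":0.094,"delta_pos":[0,0,0.04],"twist":0},{"jaw":0.094,"delta_pos":[0,0,0.02],"twist":0},{"jaw":0.094,"delta_pos":[0,0,0],"twist":0}]'

```text
clock: 2.8
tool_pos: [0.6489, 0.1316, 0.1294]
orientation: [[0.058, 0.998, -0.003], [0.998, -0.058, -0.002], [-0.002, -0.003, -1.0]]
wrist_force: [-0.2, 1.0, 0.1]
finger_gap: 0.0942
```

```bash
python3 go.py 650.7 125 48 86.6
```

```text
t 2.80 p [648.9 131.6 129.4] yaw 86.7 tilt z [-0.003 -0.002 -1.   ] q [-0.41  0.57  0.24  1.58 -0.15  1.01  1.38] gap 0.0942 F [-0.2  1.   0.1]
twist 0.1 delta after twist (mm) [-6.4  2.5 81.4]  delta before twist [-6.4  2.4 81.4]
```

>>> send_rows --moves '[{"jaw":0.094,"delta_pos":[-0.0045,0.002,0],"twist":0},{"jaw":0.094,"delta_pos":[0,0,0],"twist":0},{"jaw":0.094,"delta_pos":[0,0,0],"twist":0}]'

```text
clock: 3.18
tool_pos: [0.6513, 0.1278, 0.1315]
orientation: [[0.057, 0.998, -0.001], [0.998, -0.057, -0.001], [-0.001, -0.001, -1.0]]
wrist_force: [-0.5, 0.1, 0.7]
finger_gap: 0.094
```

```bash
python3 go.py 650.7 125 48 86.6
```

```text
t 3.17 p [651.3 127.8 131.5] yaw 86.7 tilt z [-0.001 -0.001 -1.   ] q [-0.41  0.57  0.24  1.58 -0.15  1.01  1.39] gap 0.0940 F [-0.5  0.1  0.7]
twist 0.1 delta after twist (mm) [-2.7 -0.3 83.5]  delta before twist [-2.7 -0.3 83.5]
```

>>> send_rows --moves '[{"jaw":0.094,"delta_pos":[-0.0025,0,0.03],"twist":0},{"jaw":0.094,"delta_pos":[0,0,0.03],"twist":0},{"jaw":0.094,"delta_pos":[0,0,0.015],"twist":0},{"jaw":0.094,"delta_pos":[0,0,0.005],"twist":0},{"jaw":0.094,"delta_pos":[0,0,0],"twist":0}]'

```text
clock: 3.8
tool_pos: [0.6533, 0.1256, 0.0529]
orientation: [[0.057, 0.998, 0.004], [0.998, -0.057, 0.0], [0.001, 0.004, -1.0]]
wrist_force: [-0.4, 1.2, 0.5]
finger_gap: 0.0937
```

```bash
python3 go.py 650.7 125 48 86.6
```

```text
t 3.80 p [653.3 125.6  52.9] yaw 86.7 tilt z [ 0.004  0.    -1.   ] q [-0.39  0.66  0.22  1.63 -0.17  0.87  1.41] gap 0.0937 F [-0.4  1.2  0.5]
twist 0.1 delta after twist (mm) [-0.8 -2.6  4.9]  delta before twist [-0.8 -2.6  4.9]
```

Adjust y by −2.5 mm and z by +4 mm, then close.

>>> send_rows --moves '[{"jaw":0.094,"delta_pos":[0,-0.0025,0.004],"twist":0},{"jaw":0.094,"delta_pos":[0,0,0],"twist":0},{"jaw":0.04,"delta_pos":[0,0,0],"twist":0},{"jaw":0.04,"delta_pos":[0,0,0],"twist":0},{"jaw":0.04,"delta_pos":[0,0,0],"twist":0},{"jaw":0.04,"delta_pos":[0,0,0],"twist":0}]' --squeeze 30

```text
clock: 4.55
tool_pos: [0.6518, 0.1261, 0.0509]
orientation: [[0.057, 0.998, 0.007], [0.998, -0.057, 0.001], [0.002, 0.007, -1.0]]
wrist_force: [-0.2, -0.3, 0.1]
finger_gap: 0.0575
```

```bash
python3 go.py 650.7 125 200 86.6
```

```text
t 4.55 p [651.8 126.1  50.9] yaw 86.7 tilt z [ 0.007  0.001 -1.   ] q [-0.39  0.66  0.22  1.63 -0.17  0.86  1.41] gap 0.0575 F [-0.2 -0.3  0.1]
twist 0.1 delta after twist (mm) [  -0.9    0.  -149.1]  delta before twist [  -0.9    0.  -149.1]
```

>>> send_rows --moves '[{"jaw":0.04,"delta_pos":[0,0,0],"twist":0},{"jaw":0.04,"delta_pos":[0,0,0],"twist":0},{"jaw":0.04,"delta_pos":[0,0,0],"twist":0}]'

```text
clock: 4.92
tool_pos: [0.6519, 0.1261, 0.0509]
orientation: [[0.057, 0.998, 0.007], [0.998, -0.057, 0.001], [0.002, 0.007, -1.0]]
wrist_force: [-0.5, 0.1, 0.3]
finger_gap: 0.0495
```

>>> send_rows --moves '[{"jaw":0.04,"delta_pos":[0,0,-0.03],"twist":0},{"jaw":0.04,"delta_pos":[0,0,-0.05],"twist":0},{"jaw":0.04,"delta_pos":[0,0,-0.05],"twist":0},{"jaw":0.04,"delta_pos":[0,0,-0.02],"twist":0},{"jaw":0.04,"delta_pos":[0,0,0],"twist":0}]'

```text
clock: 5.55
tool_pos: [0.6494, 0.1256, 0.2034]
orientation: [[0.057, 0.998, 0.003], [0.998, -0.057, 0.0], [0.001, 0.003, -1.0]]
wrist_force: [0.7, -0.2, -2.4]
finger_gap: 0.0495
```

```bash
python3 go.py 600.1 -290.3 205 86.6
```

```text
t 5.55 p [649.4 125.6 203.4] yaw 86.7 tilt z [ 0.003  0.    -1.   ] q [-0.42  0.49  0.25  1.53 -0.13  1.14  1.38] gap 0.0495 F [ 0.7 -0.2 -2.4]
twist 0.1 delta after twist (mm) [-418.1  -24.6   -1.9]  delta before twist [-418.1  -25.5   -1.9]
```

>>> send_rows --moves '[{"jaw":0.04,"delta_pos":[-0.03,-0.002,0],"twist":0},{"jaw":0.04,"delta_pos":[-0.05,-0.003,0],"twist":0},{"jaw":0.04,"delta_pos":[-0.05,-0.003,0],"twist":0},{"jaw":0.04,"delta_pos":[-0.05,-0.003,0],"twist":0},{"jaw":0.04,"delta_pos":[-0.05,-0.003,0],"twist":0},{"jaw":0.04,"delta_pos":[-0.05,-0.003,0],"twist":0},{"jaw":0.04,"delta_pos":[-0.05,-0.003,0],"twist":0},{"jaw":0.04,"delta_pos":[-0.04,-0.003,0],"twist":0},{"jaw":0.04,"delta_pos":[-0.02,-0.002,0],"twist":0},{"jaw":0.04,"delta_pos":[0,0,0],"twist":0}]'

```text
clock: 6.8
tool_pos: [0.5952, -0.2716, 0.1868]
orientation: [[0.054, 0.998, -0.015], [0.999, -0.054, 0.002], [0.002, -0.015, -1.0]]
wrist_force: [0.2, 0.5, -3.0]
finger_gap: 0.0497
```

```bash
python3 go.py 600.1 -290.3 150 86.6
```

```text
t 6.80 p [ 595.2 -271.6  186.8] yaw 86.9 tilt z [-0.015  0.002 -1.   ] q [ 0.13  0.51  0.35  1.55 -0.18  1.13  2.04] gap 0.0497 F [ 0.2  0.5 -3. ]
twist 0.3 delta after twist (mm) [-18.4   6.6  36.7]  delta before twist [-18.4   6.5  36.7]
```

>>> send_rows --moves '[{"jaw":0.04,"delta_pos":[-0.014,0.005,0],"twist":0},{"jaw":0.04,"delta_pos":[0,0,0],"twist":0},{"jaw":0.04,"delta_pos":[0,0,0],"twist":0},{"jaw":0.04,"delta_pos":[0,0,0],"twist":0}]'

```text
clock: 7.3
tool_pos: [0.6012, -0.2826, 0.1857]
orientation: [[0.05, 0.999, -0.016], [0.999, -0.05, 0.004], [0.003, -0.016, -1.0]]
wrist_force: [0.4, -0.2, -2.8]
finger_gap: 0.0498
```

```bash
python3 go.py 600.1 -290.3 55 86.6; python3 - <<'E'
from h import *
snap('side','side2.png');snap('wrist','wrist2.png')
E
```

```text
t 7.30 p [ 601.2 -282.6  185.7] yaw 87.1 tilt z [-0.016  0.004 -1.   ] q [ 0.15  0.53  0.35  1.52 -0.19  1.14  2.06] gap 0.0498 F [ 0.4 -0.2 -2.8]
twist 0.5 delta after twist (mm) [ -8.2   1.5 130.7]  delta before twist [ -8.2   1.4 130.7]
```

View pics/side2.png

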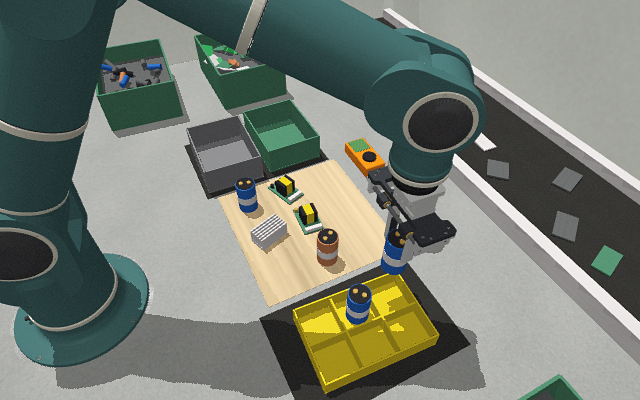

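View pics/wrist2.png

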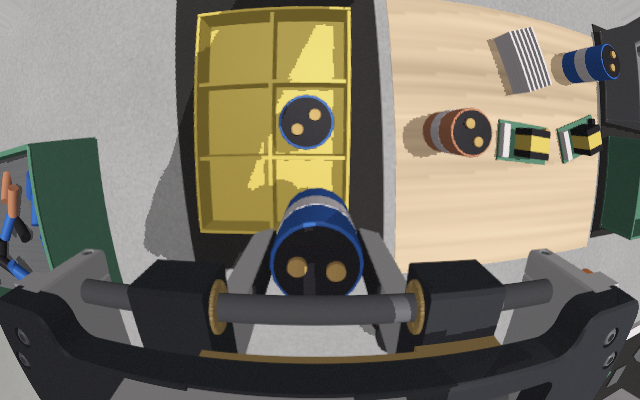

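>>> send_rows --moves '[{"jaw":0.04,"delta_pos":[-0.008,0.001,0.0],"twist":0},{"jaw":0.04,"delta_pos":[0,0,0.03],"twist":0},{"jaw":0.04,"delta_pos":[0,0,0.02],"twist":0},{"jaw":0.04,"delta_pos":[0,0,0],"twist":0},{"jaw":0.04,"delta_pos":[0,0,0],"twist":0}]'

```text
clock: 8.02
tool_pos: [0.6016, -0.2925, 0.1358]
orientation: [[0.05, 0.999, -0.014], [0.999, -0.05, 0.003], [0.002, -0.014, -1.0]]
wrist_force: [-0.1, -0.1, -2.8]
finger_gap: 0.0493
```

```bash
python3 go.py 600.1 -290.3 55 86.6
```

```text
t 8.03 p [ 601.6 -292.5  135.8] yaw 87.1 tilt z [-0.014  0.003 -1.   ] q [ 0.17  0.59  0.34  1.55 -0.21  1.05  2.08] gap 0.0493 F [-0.1 -0.1 -2.8]
twist 0.5 delta after twist (mm) [ 2.  -0.5 80.8]  delta before twist [ 2.  -0.4 80.8]
```

>>> send_rows --moves '[{"jaw":0.04,"delta_pos":[0.002,0,0.03],"twist":0},{"jaw":0.04,"delta_pos":[0,0,0.025],"twist":0},{"jaw":0.04,"delta_pos":[0,0,0.01],"twist":0},{"jaw":0.04,"delta_pos":[0,0,0.003],"twist":0},{"jaw":0.04,"delta_pos":[0,0,0],"twist":0}]'

```text
clock: 8.65
tool_pos: [0.6037, -0.2917, 0.0715]
orientation: [[0.05, 0.999, -0.007], [0.999, -0.05, 0.0], [-0.0, -0.007, -1.0]]
wrist_force: [0.8, 0.6, -2.4]
finger_gap: 0.0497
```

```bash
python3 go.py 600.1 -290.3 55 86.6
```

```text
t 8.65 p [ 603.7 -291.7   71.5] yaw 87.1 tilt z [-0.007  0.    -1.   ] q [ 0.19  0.66  0.31  1.6  -0.24  0.93  2.1 ] gap 0.0497 F [ 0.8  0.6 -2.4]
twist 0.5 delta after twist (mm) [ 1.2 -3.6 16.5]  delta before twist [ 1.2 -3.6 16.5]
```

>>> send_rows --moves '[{"jaw":0.04,"delta_pos":[0.001,-0.003,0.006],"twist":0},{"jaw":0.04,"delta_pos":[0,0,0.004],"twist":0},{"jaw":0.04,"delta_pos":[0,0,0.003],"twist":0},{"jaw":0.04,"delta_pos":[0,0,0.001],"twist":0}]'

```text
clock: 9.15
tool_pos: [0.6012, -0.2908, 0.0582]
orientation: [[0.05, 0.999, -0.005], [0.999, -0.05, -0.0], [-0.001, -0.005, -1.0]]
wrist_force: [-0.5, -0.0, -1.9]
finger_gap: 0.0493
```

```bash
python3 go.py 600.1 -290.3 55 86.6
```

```text
t 9.15 p [ 601.2 -290.8   58.2] yaw 87.1 tilt z [-0.005 -0.    -1.   ] q [ 0.19  0.67  0.31  1.61 -0.24  0.9   2.11] gap 0.0493 F [-0.5 -0.  -1.9]
twist 0.5 delta after twist (mm) [ 0.4 -1.1  3.2]  delta before twist [ 0.4 -1.1  3.2]
```

>>> send_rows --moves '[{"jaw":0.04,"delta_pos":[0,0,0.003],"twist":0},{"jaw":0.04,"delta_pos":[0,0,0.002],"twist":0},{"jaw":0.04,"delta_pos":[0,0,0],"twist":0}]'

```text
clock: 9.52
tool_pos: [0.6019, -0.2912, 0.0554]
orientation: [[0.05, 0.999, -0.003], [0.999, -0.05, -0.0], [-0.001, -0.003, -1.0]]
wrist_force: [-0.7, -0.0, -1.9]
finger_gap: 0.0494
```

```bash
python3 go.py 600.1 -290.3 55 86.6
```

```text
t 9.53 p [ 601.9 -291.2   55.4] yaw 87.1 tilt z [-0.003 -0.    -1.   ] q [ 0.19  0.68  0.31  1.61 -0.24  0.9   2.11] gap 0.0494 F [-0.7 -0.  -1.9]
twist 0.5 delta after twist (mm) [ 0.8 -1.8  0.4]  delta before twist [ 0.8 -1.8  0.4]
```

>>> send_rows --moves '[{"jaw":0.04,"delta_pos":[0,0,0.002],"twist":0},{"jaw":0.04,"delta_pos":[0,0,0.001],"twist":0},{"jaw":0.04,"delta_pos":[0,0,0],"twist":0}]'

```text
clock: 9.9
tool_pos: [0.6023, -0.2914, 0.0551]
orientation: [[0.05, 0.999, -0.002], [0.999, -0.05, -0.0], [-0.0, -0.002, -1.0]]
wrist_force: [0.3, -0.2, -2.5]
finger_gap: 0.0502
```

>>> send_rows --moves '[{"jaw":0.04,"delta_pos":[0,0,0.004],"twist":0},{"jaw":0.04,"delta_pos":[0,0,0],"twist":0}]'

```text
clock: 10.15
tool_pos: [0.6041, -0.2915, 0.0539]
orientation: [[0.05, 0.999, 0.002], [0.999, -0.05, -0.001], [-0.0, 0.002, -1.0]]
wrist_force: [-0.7, 0.6, -3.2]
finger_gap: 0.0496
```

>>> send_rows --moves '[{"jaw":0.04,"delta_pos":[0,-0.003,0.003],"twist":0},{"jaw":0.04,"delta_pos":[0,0,0],"twist":0}]'

```text
clock: 10.4
tool_pos: [0.6039, -0.2914, 0.0534]
orientation: [[0.049, 0.999, 0.008], [0.999, -0.049, -0.001], [-0.001, 0.008, -1.0]]
wrist_force: [-0.3, 0.1, -1.9]
finger_gap: 0.0495
```

>>> send_rows --moves '[{"jaw":0.062,"delta_pos":[0,0,0],"twist":0},{"jaw":0.062,"delta_pos":[0,0,0],"twist":0},{"jaw":0.062,"delta_pos":[0,0,0],"twist":0}]'

```text
clock: 10.78
tool_pos: [0.6034, -0.2915, 0.0524]
orientation: [[0.049, 0.999, 0.007], [0.999, -0.049, -0.001], [-0.001, 0.007, -1.0]]
wrist_force: [0.4, 0.2, -0.3]
finger_gap: 0.0623
```

```bash
python3 go.py 600.1 -290.3 200 86.6;python3 - <<'E'
from h import *
snap('wrist','wrist3.png');snap('side','side3.png')
E
```

```text
t 10.78 p [ 603.4 -291.5   52.4] yaw 87.2 tilt z [ 0.007 -0.001 -1.   ] q [ 0.19  0.68  0.3   1.62 -0.25  0.88  2.11] gap 0.0623 F [ 0.4  0.2 -0.3]
twist 0.6 delta after twist (mm) [   0.8   -2.3 -147.7]  delta before twist [   0.9   -2.3 -147.7]
```

View pics/wrist3.png

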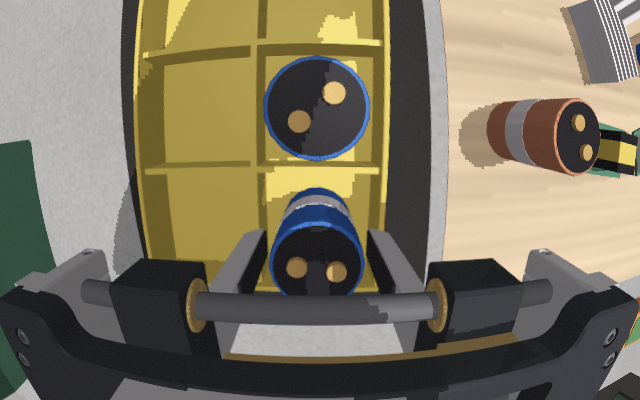

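The cap stands in its cell (about 318,255), with clear gaps to the fingers and to the old cap. I'll lift.

>>> send_rows --moves '[{"jaw":0.062,"delta_pos":[0,0,-0.03],"twist":0},{"jaw":0.062,"delta_pos":[0,0,-0.05],"twist":0},{"jaw":0.094,"delta_pos":[0,0,-0.03],"twist":0},{"jaw":0.094,"delta_pos":[0,0,0],"twist":0}]'

```text
clock: 11.38
tool_pos: [0.6021, -0.2913, 0.1647]
orientation: [[0.049, 0.999, 0.005], [0.999, -0.049, -0.001], [-0.001, 0.005, -1.0]]
wrist_force: [-0.0, 0.2, 0.3]
finger_gap: 0.0784
```

```bash
python3 go.py 535 -125.8 150 86.6
```

```text
t 11.38 p [ 602.1 -291.3  164.7] yaw 87.2 tilt z [ 0.005 -0.001 -1.   ] q [ 0.17  0.55  0.34  1.55 -0.2   1.07  2.08] gap 0.0784 F [-0.   0.2  0.3]
twist 0.6 delta after twist (mm) [161.2 -76.9  14.2]  delta before twist [162.  -75.2  14.2]
```

>>> send_rows --moves '[{"jaw":0.094,"delta_pos":[0.03,-0.014,-0.005],"twist":0.6},{"jaw":0.094,"delta_pos":[0.042,-0.02,0],"twist":0},{"jaw":0.094,"delta_pos":[0.042,-0.02,0],"twist":0},{"jaw":0.094,"delta_pos":[0.03,-0.014,0],"twist":0},{"jaw":0.094,"delta_pos":[0.01,-0.005,0],"twist":0},{"jaw":0.094,"delta_pos":[0,0,0],"twist":0}]'

```text
clock: 12.12
tool_pos: [0.5342, -0.1291, 0.1642]
orientation: [[0.061, 0.998, -0.0], [0.998, -0.061, -0.001], [-0.001, -0.0, -1.0]]
wrist_force: [0.5, 0.0, 0.9]
finger_gap: 0.094
```

```bash
python3 go.py 535 -125.8 115 86.6
```

```text
t 12.12 p [ 534.2 -129.1  164.2] yaw 86.5 tilt z [-0.    -0.001 -1.   ] q [-0.09  0.34  0.33  1.85 -0.13  0.97  1.81] gap 0.0940 F [0.5 0.  0.9]
twist -0.1 delta after twist (mm) [ 3.4  0.6 49.2]  delta before twist [ 3.4  0.6 49.2]
```

>>> send_rows --moves '[{"jaw":0.094,"delta_pos":[0.003,0,0.02],"twist":0},{"jaw":0.094,"delta_pos":[0,0,0.03],"twist":0},{"jaw":0.094,"delta_pos":[0,0,0.03],"twist":0},{"jaw":0.094,"delta_pos":[0,0,0.02],"twist":0},{"jaw":0.094,"delta_pos":[0,0,0.01],"twist":0},{"jaw":0.094,"delta_pos":[0,0,0],"twist":0}]'

```text
clock: 12.88
tool_pos: [0.5362, -0.1348, 0.0497]
orientation: [[0.069, 0.998, 0.0], [0.998, -0.069, -0.004], [-0.004, 0.0, -1.0]]
wrist_force: [-0.4, -0.4, 0.0]
finger_gap: 0.094
```

```bash
python3 go.py 535 -125.8 50 86.6
```

```text
t 12.88 p [ 536.2 -134.8   49.7] yaw 86.1 tilt z [ 0.    -0.004 -1.   ] q [-0.04  0.51  0.29  1.92 -0.2   0.74  1.86] gap 0.0940 F [-0.4 -0.4  0. ]
twist -0.5 delta after twist (mm) [ 8.9 -1.8 -0.3]  delta before twist [ 8.9 -1.8 -0.3]
```

>>> send_rows --moves '[{"jaw":0.094,"delta_pos":[0.009,-0.002,0],"twist":-0.5},{"jaw":0.094,"delta_pos":[0,0,0],"twist":0},{"jaw":0.094,"delta_pos":[0,0,0],"twist":0}]'

```text
clock: 13.25
tool_pos: [0.5359, -0.1254, 0.0514]
orientation: [[0.059, 0.998, 0.003], [0.998, -0.059, -0.005], [-0.004, 0.003, -1.0]]
wrist_force: [-0.5, 0.2, -0.4]
finger_gap: 0.0944
```

```bash
python3 go.py 535 -125.8 50 86.6
```

```text
t 13.25 p [ 535.9 -125.4   51.4] yaw 86.6 tilt z [ 0.003 -0.005 -1.   ] q [-0.06  0.5   0.29  1.93 -0.2   0.74  1.85] gap 0.0944 F [-0.5  0.2 -0.4]
twist 0.0 delta after twist (mm) [-0.5 -0.9  1.4]  delta before twist [-0.5 -0.9  1.4]
```

Now close the jaws (about 7 rows) and lift.

>>> send_rows --moves '[{"jaw":0.04,"delta_pos":[0,0,0],"twist":0},{"jaw":0.04,"delta_pos":[0,0,0],"twist":0},{"jaw":0.04,"delta_pos":[0,0,0],"twist":0},{"jaw":0.04,"delta_pos":[0,0,0],"twist":0},{"jaw":0.04,"delta_pos":[0,0,0],"twist":0},{"jaw":0.04,"delta_pos":[0,0,0],"twist":0},{"jaw":0.04,"delta_pos":[0,0,0],"twist":0}]'

```text
clock: 14.12
tool_pos: [0.5362, -0.1255, 0.0519]
orientation: [[0.059, 0.998, 0.003], [0.998, -0.059, -0.005], [-0.004, 0.004, -1.0]]
wrist_force: [-0.4, -0.0, 0.4]
finger_gap: 0.0497
```

>>> send_rows --moves '[{"jaw":0.04,"delta_pos":[0,0,-0.03],"twist":0},{"jaw":0.04,"delta_pos":[0,0,-0.05],"twist":0},{"jaw":0.04,"delta_pos":[0,0,-0.04],"twist":0},{"jaw":0.04,"delta_pos":[0,0,-0.02],"twist":0},{"jaw":0.04,"delta_pos":[0,0,0],"twist":0}]'

```text
clock: 14.75
tool_pos: [0.5342, -0.1246, 0.1945]
orientation: [[0.06, 0.998, -0.0], [0.998, -0.06, -0.004], [-0.004, 0.0, -1.0]]
wrist_force: [-0.5, -0.3, -4.3]
finger_gap: 0.0496
```

```bash
python3 go.py 436.5 -280.5 195 86.6
```

```text
t 14.75 p [ 534.2 -124.6  194.5] yaw 86.6 tilt z [-0.    -0.004 -1.   ] q [-0.11  0.3   0.34  1.83 -0.11  1.03  1.78] gap 0.0496 F [-0.5 -0.3 -4.3]
twist -0.0 delta after twist (mm) [-161.4  -88.3    0.2]  delta before twist [-161.4  -88.3    0.2]
```

>>> send_rows --moves '[{"jaw":0.04,"delta_pos":[-0.03,-0.016,-0.003],"twist":0},{"jaw":0.04,"delta_pos":[-0.042,-0.023,-0.003],"twist":0},{"jaw":0.04,"delta_pos":[-0.042,-0.023,-0.003],"twist":0},{"jaw":0.04,"delta_pos":[-0.03,-0.016,0],"twist":0},{"jaw":0.04,"delta_pos":[-0.01,-0.006,0],"twist":0},{"jaw":0.04,"delta_pos":[0,0,0],"twist":0},{"jaw":0.04,"delta_pos":[0,0,0],"twist":0}]'

```text
clock: 15.62
tool_pos: [0.4367, -0.2742, 0.1964]
orientation: [[0.056, 0.998, -0.01], [0.998, -0.056, -0.001], [-0.002, -0.009, -1.0]]
wrist_force: [-0.1, 0.6, -2.6]
finger_gap: 0.0496
```

```bash
python3 go.py 436.5 -280.5 135 86.6
```

```text
t 15.62 p [ 436.7 -274.2  196.4] yaw 86.8 tilt z [-0.01  -0.001 -1.   ] q [ 0.12  0.25  0.44  1.9  -0.12  1.02  2.12] gap 0.0496 F [-0.1  0.6 -2.6]
twist 0.2 delta after twist (mm) [-6.2  0.8 61.4]  delta before twist [-6.2  0.8 61.4]
```

>>> send_rows --moves '[{"jaw":0.04,"delta_pos":[-0.006,0.001,0.02],"twist":0},{"jaw":0.04,"delta_pos":[0,0,0.03],"twist":0},{"jaw":0.04,"delta_pos":[0,0,0.02],"twist":0},{"jaw":0.04,"delta_pos":[0,0,0],"twist":0},{"jaw":0.04,"delta_pos":[0,0,0],"twist":0}]'

```text
clock: 16.25
tool_pos: [0.4407, -0.2755, 0.1245]
orientation: [[0.048, 0.999, -0.008], [0.999, -0.048, -0.0], [-0.001, -0.008, -1.0]]
wrist_force: [-0.5, -1.2, -2.5]
finger_gap: 0.0494
```

```bash
python3 go.py 436.5 -280.5 56 86.6
```

```text
t 16.25 p [ 440.7 -275.5  124.5] yaw 87.3 tilt z [-0.008 -0.    -1.   ] q [ 0.15  0.35  0.41  1.96 -0.18  0.87  2.18] gap 0.0494 F [-0.5 -1.2 -2.5]
twist 0.7 delta after twist (mm) [-5.1 -3.3 68.6]  delta before twist [-5.1 -3.4 68.6]
```

>>> send_rows --moves '[{"jaw":0.04,"delta_pos":[-0.005,-0.0035,0],"twist":0.7},{"jaw":0.04,"delta_pos":[0,0,0],"twist":0},{"jaw":0.04,"delta_pos":[0,0,0.02],"twist":0},{"jaw":0.04,"delta_pos":[0,0,0.015],"twist":0},{"jaw":0.04,"delta_pos":[0,0,0.005],"twist":0},{"jaw":0.04,"delta_pos":[0,0,0],"twist":0}]'

```text
clock: 17.0
tool_pos: [0.4382, -0.2814, 0.0861]
orientation: [[0.061, 0.998, -0.004], [0.998, -0.061, -0.002], [-0.002, -0.004, -1.0]]
wrist_force: [-0.1, -0.7, -2.6]
finger_gap: 0.0494
```

```bash
python3 go.py 436.5 -280.5 56 86.6
```

```text
t 17.00 p [ 438.2 -281.4   86.1] yaw 86.5 tilt z [-0.004 -0.002 -1.   ] q [ 0.18  0.41  0.4   1.98 -0.22  0.79  2.21] gap 0.0494 F [-0.1 -0.7 -2.6]
twist -0.1 delta after twist (mm) [ 0.8 -1.6 30.1]  delta before twist [ 0.8 -1.6 30.1]
```

>>> send_rows --moves '[{"jaw":0.04,"delta_pos":[0,-0.0015,0.012],"twist":0},{"jaw":0.04,"delta_pos":[0,0,0.01],"twist":0},{"jaw":0.04,"delta_pos":[0,0,0.006],"twist":0},{"jaw":0.04,"delta_pos":[0,0,0.003],"twist":0},{"jaw":0.04,"delta_pos":[0,0,0.002],"twist":0},{"jaw":0.04,"delta_pos":[0,0,0],"twist":0}]'

```text
clock: 17.75
tool_pos: [0.4387, -0.2815, 0.0548]
orientation: [[0.061, 0.998, 0.0], [0.998, -0.061, -0.001], [-0.001, 0.001, -1.0]]
wrist_force: [-0.1, -0.4, -2.9]
finger_gap: 0.0493
```

```bash
python3 go.py 436.5 -280.5 55 86.6
```

```text
t 17.75 p [ 438.7 -281.5   54.8] yaw 86.5 tilt z [ 0.    -0.001 -1.   ] q [ 0.2   0.46  0.38  2.   -0.25  0.72  2.24] gap 0.0493 F [-0.1 -0.4 -2.9]
twist -0.1 delta after twist (mm) [ 0.9 -2.2 -0.2]  delta before twist [ 0.9 -2.2 -0.2]
```

>>> send_rows --moves '[{"jaw":0.04,"delta_pos":[0,-0.002,0.003],"twist":0},{"jaw":0.04,"delta_pos":[0,0,0],"twist":0},{"jaw":0.062,"delta_pos":[0,0,0],"twist":0},{"jaw":0.062,"delta_pos":[0,0,0],"twist":0},{"jaw":0.062,"delta_pos":[0,0,0],"twist":0}]'

```text
clock: 18.38
tool_pos: [0.4388, -0.2819, 0.0532]
orientation: [[0.06, 0.998, 0.005], [0.998, -0.06, -0.002], [-0.002, 0.005, -1.0]]
wrist_force: [-0.5, 0.1, -0.3]
finger_gap: 0.0617
```

```bash
python3 go.py 436.5 -280.5 55 86.6;python3 - <<'E'
from h import *
snap('wrist','wrist4.png')
E
```

```text
t 18.38 p [ 438.8 -281.9   53.2] yaw 86.5 tilt z [ 0.005 -0.002 -1.   ] q [ 0.21  0.46  0.37  2.   -0.25  0.71  2.25] gap 0.0617 F [-0.5  0.1 -0.3]
twist -0.1 delta after twist (mm) [ 1.3 -2.4 -1.8]  delta before twist [ 1.3 -2.4 -1.8]
```

View pics/wrist4.png

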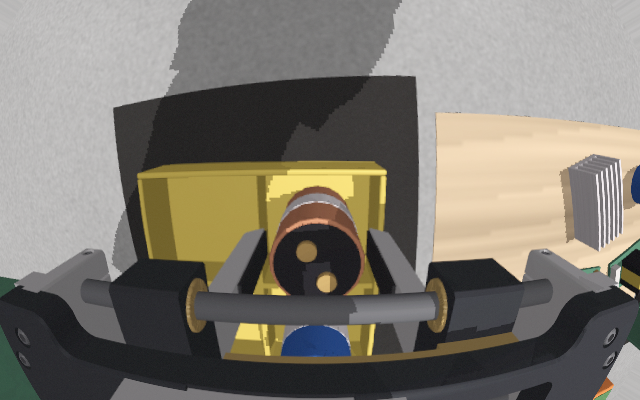

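The copper cap stands in its cell (about 318,245). I'll lift and head to capB.

>>> send_rows --moves '[{"jaw":0.062,"delta_pos":[0,0,-0.03],"twist":0},{"jaw":0.062,"delta_pos":[0,0,-0.05],"twist":0},{"jaw":0.094,"delta_pos":[0,0,-0.03],"twist":0},{"jaw":0.094,"delta_pos":[0.03,-0.001,-0.005],"twist":0},{"jaw":0.094,"delta_pos":[0.05,-0.001,0],"twist":0},{"jaw":0.094,"delta_pos":[0.05,-0.001,0],"twist":0},{"jaw":0.094,"delta_pos":[0.05,-0.001,0],"twist":0},{"jaw":0.094,"delta_pos":[0.05,0,0],"twist":0},{"jaw":0.094,"delta_pos":[0.05,0,0],"twist":0},{"jaw":0.094,"delta_pos":[0.05,0,0],"twist":0}]'

```text
clock: 19.68
tool_pos: [0.4545, 0.0543, 0.1714]
orientation: [[0.067, 0.998, 0.006], [0.998, -0.067, -0.003], [-0.002, 0.006, -1.0]]
wrist_force: [1.2, -0.4, -0.5]
finger_gap: 0.0941
```

```bash
python3 go.py 424.8 118 165 86.6
```

```text
t 19.68 p [454.5  54.3 171.4] yaw 86.1 tilt z [ 0.006 -0.003 -1.   ] q [-0.38  0.15  0.21  2.06 -0.04  0.93  1.35] gap 0.0941 F [ 1.2 -0.4 -0.5]
twist -0.5 delta after twist (mm) [ 61.9 -33.4   6. ]  delta before twist [ 61.6 -33.9   6. ]
```

>>> send_rows --moves '[{"jaw":0.094,"delta_pos":[0.026,-0.014,0],"twist":-0.5},{"jaw":0.094,"delta_pos":[0.02,-0.012,0],"twist":0},{"jaw":0.094,"delta_pos":[0.005,-0.003,0],"twist":0},{"jaw":0.094,"delta_pos":[0,0,0],"twist":0},{"jaw":0.094,"delta_pos":[0,0,0],"twist":0}]'

```text
clock: 20.3
tool_pos: [0.4281, 0.1106, 0.1709]
orientation: [[0.054, 0.999, 0.006], [0.999, -0.054, -0.003], [-0.002, 0.006, -1.0]]
wrist_force: [0.0, -0.1, 0.1]
finger_gap: 0.0942
```

```bash
python3 go.py 424.8 118 50 86.6;  python3 - <<'E'
from h import *
for c in ['wrist','scene','side']:
    p,d=snap(c,c+'5.png'); np.save('pics/'+c+'5.npy',d)
E
python3 m1.py 5
```

```text
t 20.30 p [428.1 110.6 170.9] yaw 86.9 tilt z [ 0.006 -0.003 -1.   ] q [-0.47  0.13  0.16  2.09 -0.02  0.92  1.21] gap 0.0942 F [ 0.  -0.1  0.1]
twist 0.3 delta after twist (mm) [  7.4  -4.5 120.9]  delta before twist [  7.5  -4.4 120.9]
capA scene few 0
capA side few 0
capA both few 0
capB scene 220 ctr 427.7 116.7 size 48 x 46 longaxis 31.0 zmed 86.6 z98 91.2
capB side 261 ctr 423.0 119.3 size 51 x 48 longaxis 69.9 zmed 85.1 z98 89.2
capB both 481 ctr 424.2 118.8 size 53 x 51 longaxis -72.8 zmed 85.6 z98 90.7
capC scene few 0
capC side few 0
capC both few 0
old scene 727 ctr 537.1 -293.6 size 76 x 49 longaxis -24.2 zmed 90.0 z98 94.2
old side 540 ctr 538.7 -291.6 size 85 x 49 longaxis -14.2 zmed 88.7 z98 93.9
old both 1267 ctr 538.7 -291.7 size 85 x 49 longaxis -14.2 zmed 89.4 z98 94.2
pl0 scene 194 ctr 536.2 124.1 size 92 x 53 longaxis -71.5 zmed 9.3 z98 15.7
pl0 side 156 ctr 528.2 121.5 size 90 x 44 longaxis -62.7 zmed 11.9 z98 15.8
pl0 both 350 ctr 535.2 122.6 size 91 x 58 longaxis -68.8 zmed 10.9 z98 15.8
pl1 scene 261 ctr 548.0 4.4 size 90 x 54 longaxis 86.4 zmed 9.2 z98 15.8
pl1 side 160 ctr 544.8 3.0 size 88 x 51 longaxis 84.6 zmed 12.0 z98 15.5
pl1 both 421 ctr 546.8 4.5 size 91 x 56 longaxis 85.4 zmed 10.4 z98 15.8
sinktop scene 499 ctr 436.3 -3.5 size 81 x 48 longaxis 17.8 zmed 39.7 z98 42.4
sinktop side 536 ctr 434.1 -1.5 size 83 x 48 longaxis 19.0 zmed 37.4 z98 42.0
sinktop both 1035 ctr 434.7 -2.6 size 83 x 51 longaxis 18.4 zmed 38.6 z98 42.3
sink scene 699 ctr 436.4 -3.3 size 81 x 49 longaxis 18.1 zmed 38.2 z98 42.3
sink side 676 ctr 434.2 -1.8 size 83 x 48 longaxis 19.5 zmed 35.7 z98 41.8
sink both 1375 ctr 434.8 -2.6 size 84 x 51 longaxis 18.4 zmed 37.0 z98 42.2
```

View pics/side5.png

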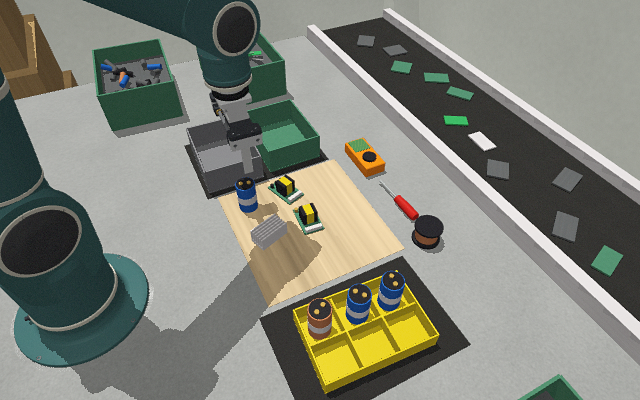

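View pics/wrist5.png

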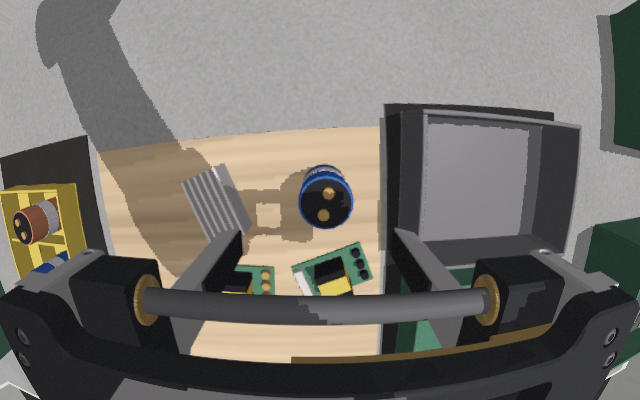

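Two caps stand in their cells on either side of the old one (image around 320–392, 290–318). The boards and sink haven't moved. Now capB.

>>> send_rows --moves '[{"jaw":0.094,"delta_pos":[0.007,-0.004,0],"twist":0},{"jaw":0.094,"delta_pos":[0,0,0.01],"twist":0},{"jaw":0.094,"delta_pos":[0,0,0.03],"twist":0},{"jaw":0.094,"delta_pos":[0,0,0.01],"twist":0},{"jaw":0.094,"delta_pos":[0,0,0],"twist":0},{"jaw":0.094,"delta_pos":[0,0,0],"twist":0}]'

```text
clock: 21.2
tool_pos: [0.4248, 0.1181, 0.1192]
orientation: [[0.055, 0.998, 0.007], [0.998, -0.055, -0.003], [-0.002, 0.007, -1.0]]
wrist_force: [0.1, -0.2, 0.7]
finger_gap: 0.094
```

```bash
python3 go.py 424.8 118.3 50 86.6
```

```text
t 21.20 p [424.8 118.1 119.2] yaw 86.9 tilt z [ 0.007 -0.003 -1.   ] q [-0.48  0.2   0.15  2.14 -0.03  0.79  1.21] gap 0.0940 F [ 0.1 -0.2  0.7]
twist 0.3 delta after twist (mm) [ 0.3 -0.5 69.2]  delta before twist [ 0.3 -0.5 69.2]
```

>>> send_rows --moves '[{"jaw":0.094,"delta_pos":[0,0,0.025],"twist":0},{"jaw":0.094,"delta_pos":[0,0,0.025],"twist":0},{"jaw":0.094,"delta_pos":[0,0,0.014],"twist":0},{"jaw":0.094,"delta_pos":[0,0,0.003],"twist":0},{"jaw":0.094,"delta_pos":[0,0,0],"twist":0},{"jaw":0.094,"delta_pos":[0,0,0],"twist":0}]'

```text
clock: 21.95
tool_pos: [0.4284, 0.1191, 0.0546]
orientation: [[0.055, 0.998, 0.013], [0.998, -0.055, 0.0], [0.001, 0.013, -1.0]]
wrist_force: [-0.7, 0.2, 0.7]
finger_gap: 0.0941
```

```bash
python3 go.py 424.8 118.3 50 86.6
```

```text
t 21.95 p [428.4 119.1  54.6] yaw 86.8 tilt z [ 0.013  0.    -1.   ] q [-0.46  0.32  0.13  2.18 -0.07  0.63  1.24] gap 0.0941 F [-0.7  0.2  0.7]
twist 0.2 delta after twist (mm) [-1.  -3.7  4.5]  delta before twist [-1.  -3.7  4.5]
```

>>> send_rows --moves '[{"jaw":0.094,"delta_pos":[-0.001,-0.0035,0.004],"twist":0},{"jaw":0.094,"delta_pos":[0,0,0],"twist":0},{"jaw":0.04,"delta_pos":[0,0,0],"twist":0},{"jaw":0.04,"delta_pos":[0,0,0],"twist":0},{"jaw":0.04,"delta_pos":[0,0,0],"twist":0},{"jaw":0.04,"delta_pos":[0,0,0],"twist":0},{"jaw":0.04,"delta_pos":[0,0,0],"twist":0},{"jaw":0.04,"delta_pos":[0,0,0],"twist":0},{"jaw":0.04,"delta_pos":[0,0,0],"twist":0}]'

```text
clock: 23.08
tool_pos: [0.4252, 0.1185, 0.0511]
orientation: [[0.055, 0.998, 0.014], [0.998, -0.055, 0.001], [0.002, 0.014, -1.0]]
wrist_force: [-0.9, -0.4, -0.0]
finger_gap: 0.0496
```

```bash
python3 go.py 424.8 118.3 50 86.6
```

```text
t 23.07 p [425.2 118.5  51.1] yaw 86.9 tilt z [ 0.014  0.001 -1.   ] q [-0.46  0.33  0.13  2.19 -0.07  0.61  1.24] gap 0.0496 F [-0.9 -0.4 -0. ]
twist 0.3 delta after twist (mm) [-0.2 -0.4  1.1]  delta before twist [-0.2 -0.4  1.1]
```

>>> send_rows --moves '[{"jaw":0.04,"delta_pos":[0,0,-0.03],"twist":0},{"jaw":0.04,"delta_pos":[0,0,-0.05],"twist":0},{"jaw":0.04,"delta_pos":[0,0,-0.05],"twist":0},{"jaw":0.04,"delta_pos":[0,0,-0.025],"twist":0},{"jaw":0.04,"delta_pos":[0,0,0],"twist":0}]'

```text
clock: 23.7
tool_pos: [0.4218, 0.1179, 0.21]
orientation: [[0.055, 0.998, 0.012], [0.998, -0.055, -0.0], [0.0, 0.012, -1.0]]
wrist_force: [0.1, 0.2, -2.9]
finger_gap: 0.0495
```

```bash
python3 go.py 595.3 -372.1 200 86.6; python3 go.py 431.7 -362.3 200 86.6
```

```text
t 23.70 p [421.8 117.9 210. ] yaw 86.8 tilt z [ 0.012 -0.    -1.   ] q [-0.5   0.06  0.16  2.06 -0.01  1.01  1.18] gap 0.0495 F [ 0.1  0.2 -2.9]
twist 0.2 delta after twist (mm) [-478.9  202.1   12.3]  delta before twist [-479.7  200.    12.3]
t 23.70 p [421.8 117.9 210. ] yaw 86.8 tilt z [ 0.012 -0.    -1.   ] q [-0.5   0.06  0.16  2.06 -0.01  1.01  1.18] gap 0.0495 F [ 0.1  0.2 -2.9]
twist 0.2 delta after twist (mm) [-478.8   38.2   10.3]  delta before twist [-479.    36.1   10.3]
```

>>> send_rows --moves '[{"jaw":0.04,"delta_pos":[-0.03,0.002,0],"twist":0},{"jaw":0.04,"delta_pos":[-0.05,0.004,0],"twist":0},{"jaw":0.04,"delta_pos":[-0.05,0.004,0],"twist":0},{"jaw":0.04,"delta_pos":[-0.05,0.004,0],"twist":0},{"jaw":0.04,"delta_pos":[-0.05,0.004,0],"twist":0},{"jaw":0.04,"delta_pos":[-0.05,0.004,0],"twist":0},{"jaw":0.04,"delta_pos":[-0.05,0.004,0],"twist":0},{"jaw":0.04,"delta_pos":[-0.04,0.004,0],"twist":0},{"jaw":0.04,"delta_pos":[-0.02,0.002,0],"twist":0},{"jaw":0.04,"delta_pos":[0,0,0],"twist":0}]'

```text
clock: 24.95
tool_pos: [0.427, -0.2849, 0.1974]
orientation: [[0.053, 0.999, -0.004], [0.999, -0.053, -0.002], [-0.002, -0.004, -1.0]]
wrist_force: [-0.6, -0.4, -2.5]
finger_gap: 0.0496
```

```bash
python3 go.py 431.7 -363.5 180 86.6
```

```text
t 24.95 p [ 427.  -284.9  197.4] yaw 87.0 tilt z [-0.004 -0.002 -1.   ] q [ 0.06  0.25  0.54  1.91 -0.15  1.02  2.19] gap 0.0496 F [-0.6 -0.4 -2.5]
twist 0.4 delta after twist (mm) [-78.2   9.4  17.6]  delta before twist [-78.2   8.9  17.6]
```

>>> send_rows --moves '[{"jaw":0.04,"delta_pos":[-0.03,0.003,0],"twist":0},{"jaw":0.04,"delta_pos":[-0.03,0.003,0],"twist":0},{"jaw":0.04,"delta_pos":[-0.01,0.001,0],"twist":0},{"jaw":0.04,"delta_pos":[0,0,0],"twist":0},{"jaw":0.04,"delta_pos":[0,0,0],"twist":0}]'

```text
clock: 25.58
tool_pos: [0.4301, -0.3511, 0.1932]
orientation: [[0.049, 0.999, -0.009], [0.999, -0.049, 0.002], [0.001, -0.009, -1.0]]
wrist_force: [0.5, 0.8, -1.3]
finger_gap: 0.0494
```

```bash
python3 go.py 431.7 -363.5 140 86.6
```

```text
t 25.57 p [ 430.1 -351.1  193.2] yaw 87.2 tilt z [-0.009  0.002 -1.   ] q [ 0.18  0.35  0.56  1.81 -0.2   1.05  2.33] gap 0.0494 F [ 0.5  0.8 -1.3]
twist 0.6 delta after twist (mm) [-12.4   2.8  53.1]  delta before twist [-12.4   2.7  53.1]
```

>>> send_rows --moves '[{"jaw":0.04,"delta_pos":[-0.012,0.002,0],"twist":0.6},{"jaw":0.04,"delta_pos":[0,0,0],"twist":0},{"jaw":0.04,"delta_pos":[0,0,0.025],"twist":0},{"jaw":0.04,"delta_pos":[0,0,0.02],"twist":0},{"jaw":0.04,"delta_pos":[0,0,0],"twist":0},{"jaw":0.04,"delta_pos":[0,0,0],"twist":0}]'

```text
clock: 26.32
tool_pos: [0.4325, -0.3625, 0.1484]
orientation: [[0.058, 0.998, -0.007], [0.998, -0.058, 0.002], [0.001, -0.007, -1.0]]
wrist_force: [0.6, -0.8, -1.2]
finger_gap: 0.0497
```

```bash
python3 go.py 431.7 -363.5 56 86.6
```

```text
t 26.32 p [ 432.5 -362.5  148.4] yaw 86.7 tilt z [-0.007  0.002 -1.   ] q [ 0.21  0.42  0.54  1.83 -0.25  0.97  2.38] gap 0.0497 F [ 0.6 -0.8 -1.2]
twist 0.1 delta after twist (mm) [-1.1 -0.1 92.4]  delta before twist [-1.1 -0.1 92.4]
```

>>> send_rows --moves '[{"jaw":0.04,"delta_pos":[-0.001,0,0.025],"twist":0},{"jaw":0.04,"delta_pos":[0,0,0.03],"twist":0},{"jaw":0.04,"delta_pos":[0,0,0.015],"twist":0},{"jaw":0.04,"delta_pos":[0,0,0.003],"twist":0},{"jaw":0.04,"delta_pos":[0,0,0],"twist":0},{"jaw":0.04,"delta_pos":[0,0,0],"twist":0}]'

```text
clock: 27.08
tool_pos: [0.4351, -0.3653, 0.0791]
orientation: [[0.058, 0.998, -0.0], [0.998, -0.058, -0.002], [-0.002, 0.0, -1.0]]
wrist_force: [-0.4, 0.7, -2.6]
finger_gap: 0.0493
```

```bash
python3 go.py 431.7 -363.5 56 86.6
```

```text
t 27.07 p [ 435.1 -365.3   79.1] yaw 86.7 tilt z [-0.    -0.002 -1.   ] q [ 0.26  0.51  0.5   1.88 -0.32  0.83  2.43] gap 0.0493 F [-0.4  0.7 -2.6]
twist 0.1 delta after twist (mm) [ 1.6 -3.5 23.1]  delta before twist [ 1.6 -3.5 23.1]
```

>>> send_rows --moves '[{"jaw":0.04,"delta_pos":[0.0015,-0.0035,0.01],"twist":0},{"jaw":0.04,"delta_pos":[0,0,0.008],"twist":0},{"jaw":0.04,"delta_pos":[0,0,0.005],"twist":0},{"jaw":0.04,"delta_pos":[0,0,0.003],"twist":0},{"jaw":0.04,"delta_pos":[0,0,0.002],"twist":0},{"jaw":0.04,"delta_pos":[0,0,0],"twist":0}]'

```text
clock: 27.82
tool_pos: [0.4331, -0.364, 0.0536]
orientation: [[0.058, 0.998, 0.005], [0.998, -0.058, -0.001], [-0.001, 0.005, -1.0]]
wrist_force: [-0.8, -0.3, -2.8]
finger_gap: 0.0495
```

```bash
python3 go.py 431.7 -363.5 55 86.6
```

```text
t 27.82 p [ 433.1 -364.    53.6] yaw 86.7 tilt z [ 0.005 -0.001 -1.   ] q [ 0.27  0.55  0.48  1.9  -0.35  0.78  2.46] gap 0.0495 F [-0.8 -0.3 -2.8]
twist 0.1 delta after twist (mm) [ 0.4 -1.4 -1.4]  delta before twist [ 0.4 -1.4 -1.4]
```

>>> send_rows --moves '[{"jaw":0.04,"delta_pos":[0,0,0.002],"twist":0},{"jaw":0.04,"delta_pos":[0,0,0],"twist":0},{"jaw":0.062,"delta_pos":[0,0,0],"twist":0},{"jaw":0.062,"delta_pos":[0,0,0],"twist":0},{"jaw":0.062,"delta_pos":[0,0,0],"twist":0}]'

```text
clock: 28.45
tool_pos: [0.4338, -0.3643, 0.0525]
orientation: [[0.058, 0.998, 0.006], [0.998, -0.058, -0.001], [-0.001, 0.006, -1.0]]
wrist_force: [-0.5, 0.1, -1.0]
finger_gap: 0.0621
```

```bash
python3 go.py 431.7 -363.5 55 86.6;python3 - <<'E'
from h import *
snap('wrist','wrist6.png')
E
```

```text
t 28.45 p [ 433.8 -364.3   52.5] yaw 86.7 tilt z [ 0.006 -0.001 -1.   ] q [ 0.28  0.55  0.47  1.9  -0.35  0.77  2.46] gap 0.0621 F [-0.5  0.1 -1. ]
twist 0.1 delta after twist (mm) [ 0.7 -2.1 -2.5]  delta before twist [ 0.7 -2.1 -2.5]
```

View pics/wrist6.png

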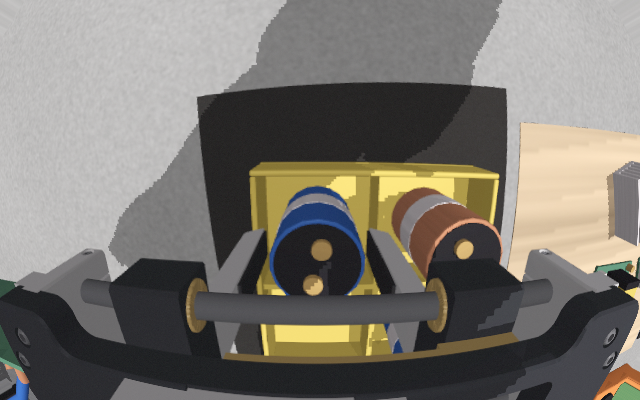

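The blue cap stands upright in its cell (about 318,245) and doesn't touch the copper one. I'll lift and go to board1 near (546,4).

>>> send_rows --moves '[{"jaw":0.062,"delta_pos":[0,0,-0.03],"twist":0},{"jaw":0.062,"delta_pos":[0,0,-0.05],"twist":0},{"jaw":0.07,"delta_pos":[0,0,-0.03],"twist":0},{"jaw":0.07,"delta_pos":[0.03,0.005,-0.005],"twist":0},{"jaw":0.07,"delta_pos":[0.05,0.012,0],"twist":0},{"jaw":0.07,"delta_pos":[0.05,0.012,0],"twist":0},{"jaw":0.07,"delta_pos":[0.05,0.012,0],"twist":0},{"jaw":0.07,"delta_pos":[0.05,0.012,0],"twist":0},{"jaw":0.07,"delta_pos":[0.05,0.012,0],"twist":0},{"jaw":0.07,"delta_pos":[0.03,0.01,0],"twist":0}]'

```text
clock: 29.75
tool_pos: [0.5279, -0.0522, 0.1712]
orientation: [[0.063, 0.998, 0.007], [0.998, -0.063, -0.002], [-0.001, 0.007, -1.0]]
wrist_force: [0.2, -0.9, -0.5]
finger_gap: 0.0698
```

>>> send_rows --moves '[{"jaw":0.07,"delta_pos":[0,0,0],"twist":8},{"jaw":0.07,"delta_pos":[0,0,0],"twist":10},{"jaw":0.07,"delta_pos":[0,0,0],"twist":10},{"jaw":0.07,"delta_pos":[0,0,0],"twist":10},{"jaw":0.07,"delta_pos":[0,0,0],"twist":10},{"jaw":0.07,"delta_pos":[0,0,0],"twist":10},{"jaw":0.07,"delta_pos":[0,0,0],"twist":10},{"jaw":0.07,"delta_pos":[0,0,0],"twist":10},{"jaw":0.07,"delta_pos":[0,0,0],"twist":5},{"jaw":0.07,"delta_pos":[0,0,0],"twist":0}]'

```text
clock: 31.0
tool_pos: [0.5283, -0.0488, 0.1705]
orientation: [[1.0, 0.017, 0.006], [0.017, -1.0, -0.002], [0.006, 0.002, -1.0]]
wrist_force: [0.3, -0.4, 0.5]
finger_gap: 0.0697
```

```bash
python3 go.py 546.4 4.3 160 -4.6
```

```text
t 31.00 p [528.3 -48.8 170.5] yaw 1.0 tilt z [ 0.006 -0.002 -1.   ] q [-0.57  0.35  0.73  1.91 -0.28  0.98  0.31] gap 0.0697 F [ 0.3 -0.4  0.5]
twist 5.6 delta after twist (mm) [ 13.7 -54.4  10.5]  delta before twist [ 19.  -52.8  10.5]
```

>>> send_rows --moves '[{"jaw":0.07,"delta_pos":[0,0,0],"twist":5.6},{"jaw":0.07,"delta_pos":[0.006,-0.024,0],"twist":0},{"jaw":0.07,"delta_pos":[0.006,-0.02,0],"twist":0},{"jaw":0.07,"delta_pos":[0.001,-0.005,0],"twist":0},{"jaw":0.07,"delta_pos":[0,0,0],"twist":0},{"jaw":0.07,"delta_pos":[0,0,0],"twist":0}]'

```text
clock: 31.75
tool_pos: [0.5454, -0.0007, 0.1705]
orientation: [[0.997, -0.075, 0.006], [-0.075, -0.997, -0.002], [0.007, 0.002, -1.0]]
wrist_force: [0.7, -0.5, -0.2]
finger_gap: 0.0699
```

```bash
python3 - <<'E'
from h import *
for c in ['wrist','scene','side']:
    p,d=snap(c,c+'7.png'); np.save('pics/'+c+'7.npy',d)
E
python3 m1.py 7 | grep -E "pl|sink"; python3 m0.py 7 | grep bl; python3 go.py 546.4 4.3 60 -4.6
```

```text
pl0 scene 194 ctr 532.0 121.8 size 90 x 63 longaxis -70.9 zmed 9.4 z98 15.8
pl0 side 143 ctr 528.8 121.6 size 88 x 46 longaxis -65.7 zmed 11.4 z98 15.6
pl0 both 337 ctr 532.0 121.8 size 90 x 63 longaxis -70.9 zmed 10.4 z98 15.7
pl1 scene 264 ctr 547.8 3.6 size 90 x 53 longaxis 85.9 zmed 9.4 z98 15.9
pl1 side 172 ctr 543.6 3.3 size 90 x 53 longaxis 86.2 zmed 12.2 z98 15.7
pl1 both 436 ctr 545.6 3.4 size 91 x 57 longaxis 86.0 zmed 10.6 z98 15.9
sinktop scene 496 ctr 436.1 -3.3 size 81 x 49 longaxis 20.0 zmed 39.8 z98 42.5
sinktop side 536 ctr 434.8 -2.3 size 82 x 47 longaxis 18.4 zmed 37.3 z98 41.7
sinktop both 1032 ctr 435.1 -3.4 size 83 x 49 longaxis 19.1 zmed 38.6 z98 42.3
sink scene 701 ctr 436.1 -3.4 size 81 x 49 longaxis 19.5 zmed 38.3 z98 42.4
sink side 672 ctr 434.6 -2.4 size 83 x 47 longaxis 18.4 zmed 36.3 z98 41.6
sink both 1373 ctr 435.2 -3.5 size 83 x 50 longaxis 19.1 zmed 36.9 z98 42.1
bl0 scene 147 ctr 536.0 124.6 size 38 x 37 longaxis 19.0 zmed 43.0 z98 44.8
bl0 side 144 ctr 533.0 125.0 size 42 x 37 longaxis 21.7 zmed 41.1 z98 44.3
bl0 both 291 ctr 533.9 124.2 size 43 x 38 longaxis 22.8 zmed 42.2 z98 44.6
bl1 scene 207 ctr 547.3 3.4 size 40 x 37 longaxis -5.5 zmed 42.8 z98 44.5
bl1 side 173 ctr 544.9 5.5 size 39 x 37 longaxis -3.9 zmed 41.0 z98 44.2
bl1 both 380 ctr 546.2 4.5 size 42 x 39 longaxis -4.9 zmed 42.1 z98 44.5
t 31.90 p [545.4  -0.7 170.5] yaw -4.3 tilt z [ 0.006 -0.002 -1.   ] q [-0.64  0.38  0.73  1.87 -0.3   0.99  0.14] gap 0.0698 F [0.2 0.2 1.3]
twist 0.3 delta after twist (mm) [ -0.2  -5.2 110.5]  delta before twist [-1.000e-01 -5.200e+00  1.105e+02]
```

View pics/wrist7.png

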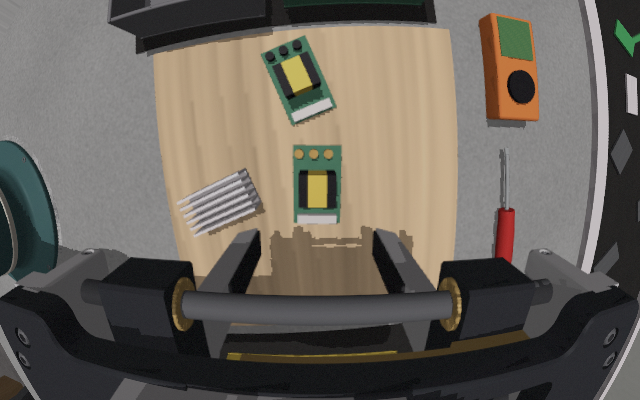

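View pics/scene7.png

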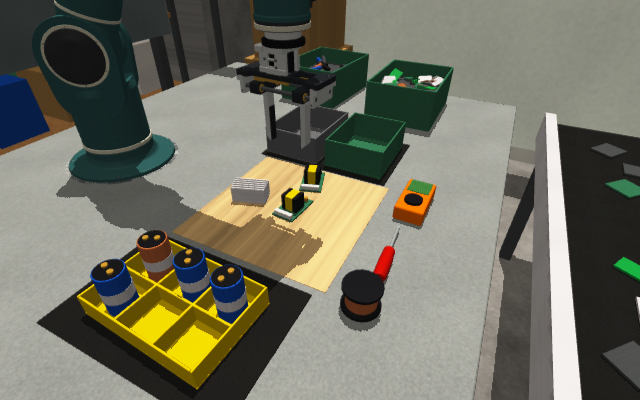

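All four caps stand upright in the crate. The wrist view shows board1's block centred between the fingers in the jaw direction. Descending.

>>> send_rows --moves '[{"jaw":0.07,"delta_pos":[0,-0.005,0.015],"twist":0},{"jaw":0.07,"delta_pos":[0,0,0.035],"twist":0},{"jaw":0.07,"delta_pos":[0,0,0.035],"twist":0},{"jaw":0.07,"delta_pos":[0,0,0.01],"twist":0},{"jaw":0.07,"delta_pos":[0,0,0],"twist":0},{"jaw":0.07,"delta_pos":[0,0,0],"twist":0}]'

```text
clock: 32.65
tool_pos: [0.5464, 0.0047, 0.0715]
orientation: [[0.997, -0.076, 0.007], [-0.076, -0.997, -0.002], [0.007, 0.001, -1.0]]
wrist_force: [0.7, 0.7, -0.4]
finger_gap: 0.0701
```

```bash
python3 go.py 546.3 4.3 14 -4.6
```

```text
t 32.65 p [546.4   4.7  71.5] yaw -4.4 tilt z [ 0.007 -0.002 -1.   ] q [-0.57  0.52  0.64  1.94 -0.43  0.81  0.23] gap 0.0701 F [ 0.7  0.7 -0.4]
twist 0.2 delta after twist (mm) [-0.5  0.3 57.5]  delta before twist [-0.5  0.3 57.5]
```

>>> send_rows --moves '[{"jaw":0.07,"delta_pos":[0,0,0.02],"twist":0},{"jaw":0.07,"delta_pos":[0,0,0.02],"twist":0},{"jaw":0.07,"delta_pos":[0,0,0.01],"twist":0},{"jaw":0.07,"delta_pos":[0,0,0.004],"twist":0},{"jaw":0.07,"delta_pos":[0,0,0],"twist":0},{"jaw":0.07,"delta_pos":[0,0,0],"twist":0}]'

```text
clock: 33.4
tool_pos: [0.5478, 0.0048, 0.0154]
orientation: [[0.997, -0.076, 0.009], [-0.076, -0.997, -0.001], [0.009, 0.001, -1.0]]
wrist_force: [-1.2, -0.6, 0.2]
finger_gap: 0.0702
```

```bash
python3 go.py 546.3 4.3 14 -4.6
```

```text
t 33.40 p [547.8   4.8  15.4] yaw -4.4 tilt z [ 0.009 -0.001 -1.   ] q [-0.52  0.61  0.58  1.96 -0.5   0.7   0.29] gap 0.0702 F [-1.2 -0.6  0.2]
twist 0.2 delta after twist (mm) [-1.5  0.6  1.4]  delta before twist [-1.5  0.6  1.4]
```

>>> send_rows --moves '[{"jaw":0.025,"delta_pos":[-0.001,0,0],"twist":0},{"jaw":0.025,"delta_pos":[0,0,0],"twist":0},{"jaw":0.025,"delta_pos":[0,0,0],"twist":0},{"jaw":0.025,"delta_pos":[0,0,0],"twist":0},{"jaw":0.025,"delta_pos":[0,0,0],"twist":0},{"jaw":0.025,"delta_pos":[0,0,0],"twist":0}]'

```text
clock: 34.15
tool_pos: [0.5473, 0.0051, 0.0163]
orientation: [[0.997, -0.076, 0.01], [-0.076, -0.997, -0.001], [0.01, -0.0, -1.0]]
wrist_force: [-0.2, 0.6, 0.8]
finger_gap: 0.0377
```

>>> send_rows --moves '[{"jaw":0.025,"delta_pos":[0,0,-0.02],"twist":0},{"jaw":0.025,"delta_pos":[0,0,-0.04],"twist":0},{"jaw":0.025,"delta_pos":[0,0,-0.05],"twist":0},{"jaw":0.025,"delta_pos":[0,0,-0.05],"twist":0},{"jaw":0.025,"delta_pos":[0,0,-0.02],"twist":0},{"jaw":0.025,"delta_pos":[0,0,0],"twist":0}]'

```text
clock: 34.9
tool_pos: [0.5444, 0.0039, 0.2072]
orientation: [[0.997, -0.078, 0.011], [-0.078, -0.997, -0.0], [0.011, -0.001, -1.0]]
wrist_force: [0.6, 0.9, -2.0]
finger_gap: 0.0378
```

```bash
python3 go.py 605 268 190 86; python3 go.py 605 268 190 -2
```

```text
t 34.90 p [544.4   3.9 207.2] yaw -4.5 tilt z [ 0.011 -0.    -1.   ] q [-0.69  0.33  0.77  1.84 -0.26  1.06  0.1 ] gap 0.0378 F [ 0.6  0.9 -2. ]
twist 89.5 delta after twist (mm) [-267.6  -41.8   17.7]  delta before twist [  39.5 -268.    17.7]
t 34.90 p [544.4   3.9 207.2] yaw -4.5 tilt z [ 0.011 -0.    -1.   ] q [-0.69  0.33  0.77  1.84 -0.26  1.06  0.1 ] gap 0.0378 F [ 0.6  0.9 -2. ]
twist -2.5 delta after twist (mm) [  51.1 -266.    17.7]  delta before twist [  39.5 -268.    17.7]
```

>>> send_rows --moves '[{"jaw":0.025,"delta_pos":[0,0,0],"twist":-8},{"jaw":0.025,"delta_pos":[0,0,0],"twist":-10},{"jaw":0.025,"delta_pos":[0,0,0],"twist":-10},{"jaw":0.025,"delta_pos":[0,0,0],"twist":-10},{"jaw":0.025,"delta_pos":[0,0,0],"twist":-10},{"jaw":0.025,"delta_pos":[0,0,0],"twist":-10},{"jaw":0.025,"delta_pos":[0,0,0],"twist":-10},{"jaw":0.025,"delta_pos":[0,0,0],"twist":-10},{"jaw":0.025,"delta_pos":[0,0,0],"twist":-8},{"jaw":0.025,"delta_pos":[0,0,0],"twist":0}]'

```text
clock: 36.15
tool_pos: [0.5382, 0.0024, 0.1997]
orientation: [[0.103, 0.995, -0.002], [0.995, -0.103, -0.003], [-0.003, -0.002, -1.0]]
wrist_force: [0.1, -0.2, -1.6]
finger_gap: 0.0379
```

```bash
python3 go.py 603 363 190 89
```

```text
t 36.15 p [538.2   2.4 199.7] yaw 84.1 tilt z [-0.002 -0.003 -1.   ] q [-0.45  0.29  0.47  1.85 -0.15  1.04  1.54] gap 0.0379 F [ 0.1 -0.2 -1.6]
twist -4.9 delta after twist (mm) [361.8  58.6   8.5]  delta before twist [365.4  27.3   8.5]
```

>>> send_rows --moves '[{"jaw":0.025,"delta_pos":[0.03,0.004,0],"twist":-4.5},{"jaw":0.025,"delta_pos":[0.05,0.009,0],"twist":0},{"jaw":0.025,"delta_pos":[0.05,0.009,0],"twist":0},{"jaw":0.025,"delta_pos":[0.05,0.009,0],"twist":0},{"jaw":0.025,"delta_pos":[0.05,0.009,0],"twist":0},{"jaw":0.025,"delta_pos":[0.05,0.009,0],"twist":0},{"jaw":0.025,"delta_pos":[0.04,0.006,0],"twist":0},{"jaw":0.025,"delta_pos":[0.02,0.003,0],"twist":0},{"jaw":0.025,"delta_pos":[0,0,0],"twist":0},{"jaw":0.025,"delta_pos":[0,0,0],"twist":0}]'

```text
clock: 37.4
tool_pos: [0.6058, 0.3589, 0.1921]
orientation: [[0.038, 0.999, -0.01], [0.999, -0.038, -0.005], [-0.005, -0.009, -1.0]]
wrist_force: [0.8, -0.3, -1.8]
finger_gap: 0.0377
```

```bash
python3 go.py 603 363 140 89
```

```text
t 37.40 p [605.8 358.9 192.1] yaw 87.8 tilt z [-0.01  -0.005 -1.   ] q [-0.79  0.6   0.33  1.4  -0.2   1.19  1.09] gap 0.0377 F [ 0.8 -0.3 -1.8]
twist -1.2 delta after twist (mm) [ 4.3 -2.4 52.1]  delta before twist [ 4.3 -2.5 52.1]
```

>>> send_rows --moves '[{"jaw":0.025,"delta_pos":[0.004,-0.002,0.02],"twist":0},{"jaw":0.025,"delta_pos":[0,0,0.04],"twist":0},{"jaw":0.025,"delta_pos":[0,0,0.04],"twist":0},{"jaw":0.025,"delta_pos":[0,0,0.02],"twist":0},{"jaw":0.025,"delta_pos":[0,0,0],"twist":0},{"jaw":0.025,"delta_pos":[0,0,0],"twist":0}]'

```text
clock: 38.15
tool_pos: [0.6023, 0.3599, 0.0668]
orientation: [[0.043, 0.999, -0.009], [0.999, -0.043, -0.005], [-0.005, -0.009, -1.0]]
wrist_force: [0.5, 1.0, -1.4]
finger_gap: 0.0377
```

```bash
python3 go.py 603 363 22 89
```

```text
t 38.15 p [602.3 359.9  66.8] yaw 87.5 tilt z [-0.009 -0.005 -1.   ] q [-0.78  0.72  0.3   1.5  -0.24  0.97  1.11] gap 0.0377 F [ 0.5  1.  -1.4]
twist -1.5 delta after twist (mm) [ 3.3  1.1 44.7]  delta before twist [ 3.3  1.  44.7]
```

>>> send_rows --moves '[{"jaw":0.025,"delta_pos":[0.003,0,0.015],"twist":0},{"jaw":0.025,"delta_pos":[0,0,0.014],"twist":0},{"jaw":0.025,"delta_pos":[0,0,0.008],"twist":0},{"jaw":0.025,"delta_pos":[0,0,0.004],"twist":0},{"jaw":0.025,"delta_pos":[0,0,0.001],"twist":0},{"jaw":0.025,"delta_pos":[0,0,0],"twist":0}]'

```text
clock: 38.9
tool_pos: [0.6031, 0.3637, 0.024]
orientation: [[0.043, 0.999, -0.007], [0.999, -0.043, -0.003], [-0.003, -0.007, -1.0]]
wrist_force: [-0.7, -0.1, -1.9]
finger_gap: 0.0378
```

```bash
python3 go.py 603 363 21 89
```

```text
t 38.90 p [603.1 363.7  24. ] yaw 87.5 tilt z [-0.007 -0.003 -1.   ] q [-0.77  0.77  0.28  1.51 -0.25  0.9   1.12] gap 0.0378 F [-0.7 -0.1 -1.9]
twist -1.5 delta after twist (mm) [-0.7 -0.1  3. ]  delta before twist [-0.7 -0.1  3. ]
```

>>> send_rows --moves '[{"jaw":0.025,"delta_pos":[0,0,0.003],"twist":0},{"jaw":0.025,"delta_pos":[0,0,0.001],"twist":0},{"jaw":0.05,"delta_pos":[0,0,0],"twist":0},{"jaw":0.05,"delta_pos":[0,0,0],"twist":0},{"jaw":0.05,"delta_pos":[0,0,0],"twist":0},{"jaw":0.05,"delta_pos":[0,0,-0.02],"twist":0},{"jaw":0.05,"delta_pos":[0,0,-0.04],"twist":0},{"jaw":0.05,"delta_pos":[0,0,-0.05],"twist":0},{"jaw":0.07,"delta_pos":[0,0,-0.05],"twist":0},{"jaw":0.07,"delta_pos":[0,0,0],"twist":0}]'

```text
clock: 40.15
tool_pos: [0.6053, 0.3641, 0.1928]
orientation: [[0.044, 0.999, -0.002], [0.999, -0.044, -0.0], [-0.0, -0.002, -1.0]]
wrist_force: [-0.4, 0.5, -0.1]
finger_gap: 0.0665
```

```bash
python3 - <<'E'
from h import *
for c in ['wrist','scene','side']:
    p,d=snap(c,c+'8.png'); np.save('pics/'+c+'8.npy',d)
E
python3 m1.py 8 | grep -E "pl0|sink"; python3 m0.py 8 | grep bl0; python3 go.py 534.8 123.8 170 19
```

```text
pl0 scene 194 ctr 536.0 123.3 size 92 x 54 longaxis -71.0 zmed 9.5 z98 15.9
pl0 side 156 ctr 530.4 122.9 size 87 x 50 longaxis -69.7 zmed 11.6 z98 15.5
pl0 both 350 ctr 534.8 122.9 size 92 x 57 longaxis -70.7 zmed 10.7 z98 15.8
sinktop scene 497 ctr 435.8 -2.8 size 81 x 48 longaxis 19.1 zmed 39.7 z98 42.4
sinktop side 535 ctr 434.2 -2.1 size 82 x 48 longaxis 18.7 zmed 37.3 z98 41.7
sinktop both 1032 ctr 434.6 -2.4 size 83 x 49 longaxis 19.1 zmed 38.5 z98 42.2
sink scene 700 ctr 436.1 -2.7 size 82 x 48 longaxis 19.0 zmed 38.2 z98 42.3
sink side 672 ctr 434.2 -2.1 size 82 x 48 longaxis 18.7 zmed 36.2 z98 41.5
sink both 1372 ctr 435.0 -2.5 size 84 x 49 longaxis 18.6 zmed 37.0 z98 42.1
bl0 scene 146 ctr 536.3 123.4 size 38 x 37 longaxis 17.2 zmed 42.9 z98 44.8
bl0 side 148 ctr 533.3 125.1 size 40 x 37 longaxis 17.4 zmed 41.2 z98 44.4
bl0 both 294 ctr 534.3 124.0 size 41 x 39 longaxis 17.6 zmed 42.1 z98 44.7
t 40.30 p [603.3 363.3 187. ] yaw 87.5 tilt z [-0.009 -0.004 -1.   ] q [-0.8   0.6   0.33  1.41 -0.2   1.18  1.08] gap 0.0702 F [ 0.5 -0.4 -0.4]
twist 68.5 delta after twist (mm) [-142.5  204.1   18.6]  delta before twist [-242.1  -57.8   18.6]
```

View pics/wrist8.png

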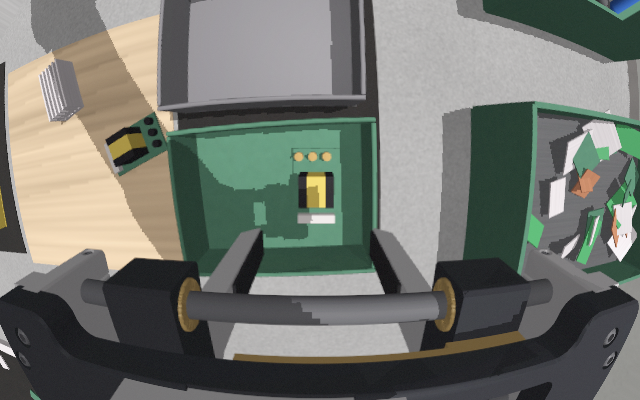

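Board1 lies flat in the green bin (about 315,185). Going to board0.

>>> send_rows --moves '[{"jaw":0.07,"delta_pos":[-0.03,-0.007,0],"twist":0},{"jaw":0.07,"delta_pos":[-0.05,-0.012,0],"twist":0},{"jaw":0.07,"delta_pos":[-0.05,-0.012,0],"twist":0},{"jaw":0.07,"delta_pos":[-0.05,-0.012,0],"twist":0},{"jaw":0.07,"delta_pos":[-0.035,-0.008,0],"twist":0},{"jaw":0.07,"delta_pos":[-0.01,-0.003,0],"twist":0},{"jaw":0.07,"delta_pos":[0,0,0],"twist":0}]'

```text
clock: 41.18
tool_pos: [0.5333, 0.1338, 0.1817]
orientation: [[0.042, 0.999, -0.02], [0.999, -0.043, -0.01], [-0.011, -0.019, -1.0]]
wrist_force: [0.4, 1.2, -0.1]
finger_gap: 0.07
```

>>> send_rows --moves '[{"jaw":0.07,"delta_pos":[0,0,0],"twist":8},{"jaw":0.07,"delta_pos":[0,0,0],"twist":10},{"jaw":0.07,"delta_pos":[0,0,0],"twist":10},{"jaw":0.07,"delta_pos":[0,0,0],"twist":10},{"jaw":0.07,"delta_pos":[0,0,0],"twist":10},{"jaw":0.07,"delta_pos":[0,0,0],"twist":10},{"jaw":0.07,"delta_pos":[0,0,0],"twist":7},{"jaw":0.07,"delta_pos":[0,0,0],"twist":0},{"jaw":0.07,"delta_pos":[0,0,0],"twist":0}]'

```text
clock: 42.3
tool_pos: [0.5336, 0.1472, 0.1774]
orientation: [[0.93, 0.368, -0.024], [0.368, -0.93, -0.013], [-0.028, 0.003, -1.0]]
wrist_force: [-0.5, -0.4, -0.3]
finger_gap: 0.0702
```

```bash
python3 go.py 534.8 123.7 70 19
```

```text
t 42.30 p [533.6 147.2 177.4] yaw 21.6 tilt z [-0.024 -0.013 -1.   ] q [-0.82  0.39  0.62  1.82 -0.25  1.04  0.27] gap 0.0702 F [-0.5 -0.4 -0.3]
twist 2.6 delta after twist (mm) [ -3.6  22.1 107.7]  delta before twist [ -4.6  21.9 107.7]
```

>>> send_rows --moves '[{"jaw":0.07,"delta_pos":[-0.004,0.02,0.01],"twist":2.6},{"jaw":0.07,"delta_pos":[0,0,0.02],"twist":0},{"jaw":0.07,"delta_pos":[0,0,0.03],"twist":0},{"jaw":0.07,"delta_pos":[0,0,0.02],"twist":0},{"jaw":0.07,"delta_pos":[0,0,0],"twist":0},{"jaw":0.07,"delta_pos":[0,0,0],"twist":0}]'

```text
clock: 43.05
tool_pos: [0.5363, 0.1204, 0.0944]
orientation: [[0.946, 0.323, -0.024], [0.323, -0.946, -0.014], [-0.027, 0.006, -1.0]]
wrist_force: [-0.1, -0.2, 0.7]
finger_gap: 0.0701
```

```bash
python3 go.py 534.8 123.7 70 19; python3 - <<'E'
from h import *
for c in ['wrist','scene','side']:
    p,d=snap(c,c+'9.png'); np.save('pics/'+c+'9.npy',d)
E
python3 m1.py 9 | grep -E "pl0|sink"; python3 m0.py 9 | grep bl0
```

```text
t 43.05 p [536.3 120.4  94.4] yaw 18.8 tilt z [-0.024 -0.014 -1.   ] q [-0.74  0.49  0.58  1.89 -0.33  0.88  0.34] gap 0.0701 F [-0.1 -0.2  0.7]
twist -0.2 delta after twist (mm) [ 0.4 -3.7 24.4]  delta before twist [ 0.4 -3.7 24.4]
pl0 scene 193 ctr 529.7 140.6 size 128 x 55 longaxis -68.3 zmed 9.4 z98 15.9
pl0 side 154 ctr 532.0 122.3 size 87 x 50 longaxis -67.7 zmed 12.1 z98 15.9
pl0 both 347 ctr 528.6 140.0 size 126 x 57 longaxis -70.3 zmed 10.6 z98 15.9
sinktop scene 504 ctr 436.5 -3.3 size 81 x 47 longaxis 18.8 zmed 39.7 z98 42.5
sinktop side 535 ctr 435.1 -2.3 size 82 x 48 longaxis 19.7 zmed 37.3 z98 41.9
sinktop both 1039 ctr 435.4 -2.9 size 83 x 49 longaxis 18.8 zmed 38.5 z98 42.4
sink scene 701 ctr 436.4 -3.7 size 81 x 48 longaxis 19.5 zmed 38.2 z98 42.4
sink side 669 ctr 435.0 -2.3 size 82 x 48 longaxis 19.7 zmed 35.9 z98 41.7
sink both 1370 ctr 435.4 -3.0 size 83 x 49 longaxis 19.0 zmed 37.0 z98 42.2
bl0 scene 138 ctr 536.2 123.7 size 38 x 37 longaxis 18.7 zmed 43.0 z98 44.6
bl0 side 150 ctr 534.2 125.2 size 40 x 36 longaxis 18.3 zmed 41.3 z98 44.6
bl0 both 288 ctr 534.7 124.1 size 41 x 38 longaxis 18.7 zmed 42.0 z98 44.6
```

View pics/wrist9.png

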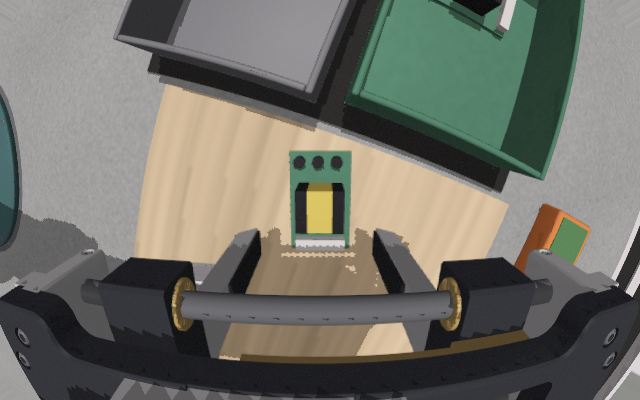

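Board0 is aligned, with its block at about (320,208) between the fingers. Descending.

>>> send_rows --moves '[{"jaw":0.07,"delta_pos":[0,-0.0035,0.01],"twist":0},{"jaw":0.07,"delta_pos":[0,0,0.025],"twist":0},{"jaw":0.07,"delta_pos":[0,0,0.025],"twist":0},{"jaw":0.07,"delta_pos":[0,0,0.01],"twist":0},{"jaw":0.07,"delta_pos":[0,0,0.004],"twist":0},{"jaw":0.07,"delta_pos":[0,0,0],"twist":0},{"jaw":0.07,"delta_pos":[0,0,0],"twist":0}]'

```text
clock: 44.08
tool_pos: [0.5345, 0.1255, 0.0196]
orientation: [[0.945, 0.325, -0.02], [0.325, -0.946, -0.012], [-0.023, 0.005, -1.0]]
wrist_force: [0.1, 0.3, -0.1]
finger_gap: 0.0697
```

```bash
python3 go.py 534.8 123.7 15 19
```

```text
t 44.08 p [534.5 125.5  19.6] yaw 19.0 tilt z [-0.02  -0.012 -1.   ] q [-0.69  0.6   0.51  1.93 -0.42  0.74  0.4 ] gap 0.0697 F [ 0.1  0.3 -0.1]
twist -0.0 delta after twist (mm) [-0.2  1.7  4.6]  delta before twist [-0.2  1.7  4.6]
```

>>> send_rows --moves '[{"jaw":0.07,"delta_pos":[0,0.0015,0.004],"twist":0},{"jaw":0.07,"delta_pos":[0,0,0],"twist":0},{"jaw":0.025,"delta_pos":[0,0,0],"twist":0},{"jaw":0.025,"delta_pos":[0,0,0],"twist":0},{"jaw":0.025,"delta_pos":[0,0,0],"twist":0},{"jaw":0.025,"delta_pos":[0,0,0],"twist":0},{"jaw":0.025,"delta_pos":[0,0,0],"twist":0},{"jaw":0.025,"delta_pos":[0,0,0],"twist":0}]'

```text
clock: 45.08
tool_pos: [0.5356, 0.1241, 0.0164]
orientation: [[0.945, 0.325, -0.018], [0.325, -0.946, -0.011], [-0.021, 0.004, -1.0]]
wrist_force: [0.2, 0.5, -0.0]
finger_gap: 0.0378
```

>>> send_rows --moves '[{"jaw":0.025,"delta_pos":[0,0,-0.02],"twist":0},{"jaw":0.025,"delta_pos":[0,0,-0.04],"twist":0},{"jaw":0.025,"delta_pos":[0,0,-0.05],"twist":0},{"jaw":0.025,"delta_pos":[0,0,-0.05],"twist":0},{"jaw":0.025,"delta_pos":[0,0,-0.02],"twist":0},{"jaw":0.025,"delta_pos":[0,0,0],"twist":0}]'

```text
clock: 45.82
tool_pos: [0.5385, 0.125, 0.2076]
orientation: [[0.946, 0.323, -0.017], [0.323, -0.946, -0.01], [-0.02, 0.004, -1.0]]
wrist_force: [0.2, 0.4, -2.0]
finger_gap: 0.038
```

>>> send_rows --moves '[{"jaw":0.025,"delta_pos":[0,0,0],"twist":-8},{"jaw":0.025,"delta_pos":[0,0,0],"twist":-10},{"jaw":0.025,"delta_pos":[0,0,0],"twist":-10},{"jaw":0.025,"delta_pos":[0,0,0],"twist":-10},{"jaw":0.025,"delta_pos":[0,0,0],"twist":-10},{"jaw":0.025,"delta_pos":[0,0,0],"twist":-10},{"jaw":0.025,"delta_pos":[0,0,0],"twist":-8},{"jaw":0.025,"delta_pos":[0,0,0],"twist":0}]'

```text
clock: 46.82
tool_pos: [0.5339, 0.1229, 0.2021]
orientation: [[0.055, 0.998, -0.027], [0.998, -0.056, -0.014], [-0.016, -0.026, -1.0]]
wrist_force: [0.2, 0.4, -1.2]
finger_gap: 0.0377
```

```bash
python3 go.py 603 272 195 88
```

```text
t 46.83 p [533.9 122.9 202.1] yaw 86.8 tilt z [-0.027 -0.014 -1.   ] q [-0.64  0.32  0.43  1.8  -0.14  1.08  1.36] gap 0.0377 F [ 0.2  0.4 -1.2]
twist -1.2 delta after twist (mm) [151.5  63.9   3.1]  delta before twist [152.8  60.8   3.1]
```

>>> send_rows --moves '[{"jaw":0.025,"delta_pos":[0.03,0.012,0],"twist":-1.2},{"jaw":0.025,"delta_pos":[0.045,0.019,0],"twist":0},{"jaw":0.025,"delta_pos":[0.04,0.017,0],"twist":0},{"jaw":0.025,"delta_pos":[0.02,0.008,0],"twist":0},{"jaw":0.025,"delta_pos":[0,0,0],"twist":0},{"jaw":0.025,"delta_pos":[0,0,0],"twist":0}]'

```text
clock: 47.58
tool_pos: [0.5959, 0.257, 0.195]
orientation: [[0.058, 0.998, -0.031], [0.998, -0.059, -0.017], [-0.019, -0.03, -0.999]]
wrist_force: [-0.3, 0.1, -0.5]
finger_gap: 0.0381
```

```bash
python3 go.py 603 272 90 88
```

```text
t 47.58 p [595.9 257.  195. ] yaw 86.7 tilt z [-0.031 -0.017 -0.999] q [-0.72  0.51  0.38  1.54 -0.19  1.16  1.21] gap 0.0381 F [-0.3  0.1 -0.5]
twist -1.3 delta after twist (mm) [ 17.2   9.7 104.5]  delta before twist [ 17.4   9.3 104.5]
```

>>> send_rows --moves '[{"jaw":0.025,"delta_pos":[0.016,0.009,0],"twist":-1.3},{"jaw":0.025,"delta_pos":[0,0,0],"twist":0},{"jaw":0.025,"delta_pos":[0,0,0.03],"twist":0},{"jaw":0.025,"delta_pos":[0,0,0.04],"twist":0},{"jaw":0.025,"delta_pos":[0,0,0.02],"twist":0},{"jaw":0.025,"delta_pos":[0,0,0],"twist":0},{"jaw":0.025,"delta_pos":[0,0,0],"twist":0}]'

```text
clock: 48.45
tool_pos: [0.6027, 0.2633, 0.1049]
orientation: [[0.05, 0.998, -0.029], [0.999, -0.051, -0.018], [-0.02, -0.028, -0.999]]
wrist_force: [0.4, -0.0, -0.9]
finger_gap: 0.0377
```

```bash
python3 go.py 603 272 22 88
```

```text
t 48.45 p [602.7 263.3 104.9] yaw 87.1 tilt z [-0.029 -0.018 -0.999] q [-0.7   0.62  0.35  1.59 -0.23  1.01  1.24] gap 0.0377 F [ 0.4 -0.  -0.9]
twist -0.9 delta after twist (mm) [10.3  2.3 82.7]  delta before twist [10.4  2.2 82.7]
```

>>> send_rows --moves '[{"jaw":0.025,"delta_pos":[0.01,0.002,0],"twist":0},{"jaw":0.025,"delta_pos":[0,0,0.02],"twist":0},{"jaw":0.025,"delta_pos":[0,0,0.03],"twist":0},{"jaw":0.025,"delta_pos":[0,0,0.015],"twist":0},{"jaw":0.025,"delta_pos":[0,0,0.006],"twist":0},{"jaw":0.025,"delta_pos":[0,0,0.003],"twist":0},{"jaw":0.025,"delta_pos":[0,0,0],"twist":0}]'

```text
clock: 49.32
tool_pos: [0.6044, 0.2733, 0.0292]
orientation: [[0.051, 0.998, -0.026], [0.999, -0.051, -0.016], [-0.018, -0.025, -1.0]]
wrist_force: [0.1, -0.6, -1.6]
finger_gap: 0.0378
```

```bash
python3 go.py 603 272 22 88
```

```text
t 49.33 p [604.4 273.3  29.2] yaw 87.1 tilt z [-0.026 -0.016 -1.   ] q [-0.69  0.72  0.32  1.61 -0.27  0.89  1.25] gap 0.0378 F [ 0.1 -0.6 -1.6]
twist -0.9 delta after twist (mm) [-1.2 -1.2  7.2]  delta before twist [-1.2 -1.2  7.2]
```

>>> send_rows --moves '[{"jaw":0.025,"delta_pos":[0,0,0.005],"twist":0},{"jaw":0.025,"delta_pos":[0,0,0.002],"twist":0},{"jaw":0.05,"delta_pos":[0,0,0],"twist":0},{"jaw":0.05,"delta_pos":[0,0,0],"twist":0},{"jaw":0.05,"delta_pos":[0,0,0],"twist":0},{"jaw":0.05,"delta_pos":[0,0,-0.02],"twist":0},{"jaw":0.05,"delta_pos":[0,0,-0.04],"twist":0},{"jaw":0.05,"delta_pos":[0,0,-0.05],"twist":0},{"jaw":0.08,"delta_pos":[0,0,-0.04],"twist":0},{"jaw":0.08,"delta_pos":[0,0,0],"twist":0}]'

```text
clock: 50.58
tool_pos: [0.6096, 0.2758, 0.1844]
orientation: [[0.051, 0.998, -0.02], [0.999, -0.052, -0.014], [-0.015, -0.019, -1.0]]
wrist_force: [-0.2, 0.2, -0.3]
finger_gap: 0.0664
```

```bash
python3 - <<'E'
from h import *
for c in ['wrist','scene','side']:
    p,d=snap(c,c+'10.png'); np.save('pics/'+c+'10.npy',d)
E
python3 m1.py 10 | grep -E "sink"; python3 go.py 435.2 -2.8 170 108.8
```

```text
sinktop scene 498 ctr 436.1 -2.1 size 80 x 49 longaxis 19.7 zmed 39.6 z98 42.6
sinktop side 534 ctr 434.6 -2.0 size 81 x 48 longaxis 18.1 zmed 37.6 z98 41.8
sinktop both 1032 ctr 435.0 -2.5 size 83 x 49 longaxis 19.7 zmed 38.7 z98 42.4
sink scene 699 ctr 436.2 -2.3 size 80 x 50 longaxis 19.8 zmed 38.2 z98 42.5
sink side 676 ctr 434.4 -2.1 size 82 x 48 longaxis 18.1 zmed 36.2 z98 41.6
sink both 1375 ctr 435.0 -2.7 size 83 x 50 longaxis 19.8 zmed 37.2 z98 42.3
t 50.73 p [607.8 275.2 179.7] yaw 87.1 tilt z [-0.026 -0.017 -1.   ] q [-0.73  0.56  0.37  1.51 -0.21  1.15  1.2 ] gap 0.0778 F [ 0.3  0.1 -0.7]
twist -21.7 delta after twist (mm) [-207.5 -252.5   18.7]  delta before twist [-286.3 -157.7   18.7]
```

View pics/wrist10.png

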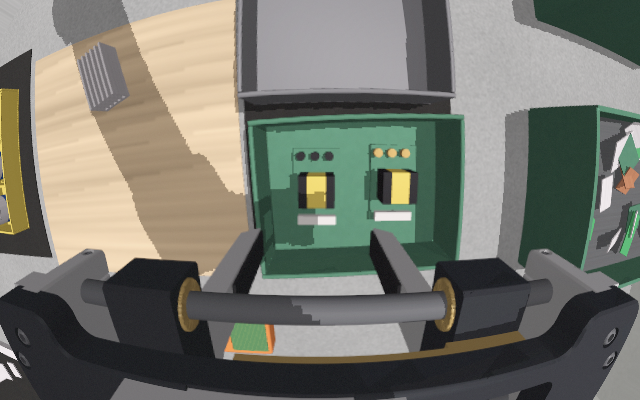

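Both boards lie flat in the green bin (about 316,188 and 395,187). Now the heat sink.

>>> send_rows --moves '[{"jaw":0.08,"delta_pos":[-0.025,-0.014,0],"twist":0},{"jaw":0.08,"delta_pos":[-0.05,-0.027,0],"twist":0},{"jaw":0.08,"delta_pos":[-0.05,-0.027,0],"twist":0},{"jaw":0.08,"delta_pos":[-0.05,-0.027,0],"twist":0},{"jaw":0.08,"delta_pos":[-0.05,-0.027,0],"twist":0},{"jaw":0.08,"delta_pos":[-0.03,-0.018,0],"twist":0},{"jaw":0.08,"delta_pos":[0,0,0],"twist":-7},{"jaw":0.08,"delta_pos":[0,0,0],"twist":-10},{"jaw":0.08,"delta_pos":[0,0,0],"twist":-4},{"jaw":0.08,"delta_pos":[0,0,0],"twist":0}]'

```text
clock: 51.98
tool_pos: [0.4428, 0.0186, 0.1795]
orientation: [[-0.32, 0.947, -0.042], [0.947, 0.319, -0.022], [-0.008, -0.047, -0.999]]
wrist_force: [0.2, -0.3, -0.5]
finger_gap: 0.0802
```

```bash
python3 go.py 435.2 -2.5 70 109
```

```text
t 51.98 p [442.8  18.6 179.5] yaw 108.6 tilt z [-0.042 -0.022 -0.999] q [-0.54  0.15  0.45  2.05 -0.06  0.99  1.84] gap 0.0802 F [ 0.2 -0.3 -0.5]
twist -0.4 delta after twist (mm) [-16.7  -8.9 110.2]  delta before twist [-16.8  -8.8 110.2]
```

>>> send_rows --moves '[{"jaw":0.08,"delta_pos":[-0.015,-0.008,0.0],"twist":0},{"jaw":0.08,"delta_pos":[0,0,0.02],"twist":0},{"jaw":0.08,"delta_pos":[0,0,0.03],"twist":0},{"jaw":0.08,"delta_pos":[0,0,0.02],"twist":0},{"jaw":0.08,"delta_pos":[0,0,0],"twist":0},{"jaw":0.08,"delta_pos":[0,0,0],"twist":0}]'

```text
clock: 52.72
tool_pos: [0.4356, -0.0055, 0.1084]
orientation: [[-0.309, 0.95, -0.043], [0.951, 0.308, -0.024], [-0.009, -0.049, -0.999]]
wrist_force: [0.2, 0.2, 1.2]
finger_gap: 0.08
```

```bash
python3 - <<'E'
from h import *
for c in ['wrist','scene','side']:
    p,d=snap(c,c+'11.png'); np.save('pics/'+c+'11.npy',d)
E
python3 m1.py 11 | grep -E "sink"; python3 go.py 435.2 -2.5 15 109
```

```text
sinktop scene 499 ctr 436.5 -2.8 size 81 x 48 longaxis 19.6 zmed 39.9 z98 42.5
sinktop side 506 ctr 434.4 -1.8 size 81 x 47 longaxis 19.4 zmed 37.5 z98 41.8
sinktop both 1005 ctr 435.4 -2.5 size 83 x 49 longaxis 19.0 zmed 38.7 z98 42.3
sink scene 701 ctr 436.6 -2.8 size 80 x 48 longaxis 18.9 zmed 38.2 z98 42.3
sink side 648 ctr 434.2 -2.1 size 82 x 48 longaxis 18.8 zmed 36.0 z98 41.8
sink both 1349 ctr 435.1 -2.6 size 83 x 49 longaxis 18.7 zmed 37.1 z98 42.2
t 52.88 p [435.8  -5.1 108.4] yaw 108.1 tilt z [-0.043 -0.023 -0.999] q [-0.48  0.26  0.46  2.14 -0.12  0.82  1.94] gap 0.0803 F [ 0.2  0.1 -0.1]
twist -0.9 delta after twist (mm) [ 3.4  4.8 93.3]  delta before twist [ 3.5  4.7 93.3]
```

View pics/wrist11.png

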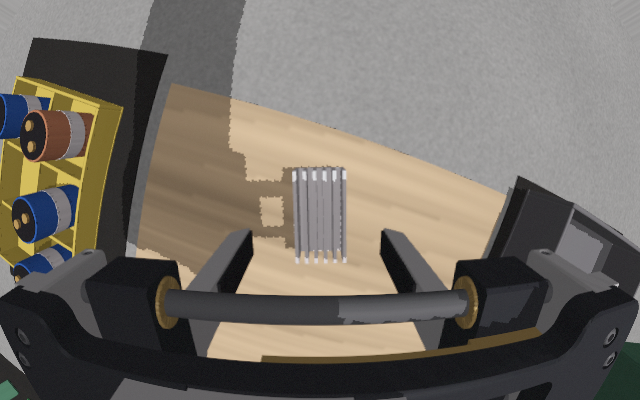

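The fins are aligned with the jaws, and the sink (about 320,215) sits between the fingers. Descending to TCP z≈10 mm.

>>> send_rows --moves '[{"jaw":0.08,"delta_pos":[0.003,0.004,0.01],"twist":-0.9},{"jaw":0.08,"delta_pos":[0,0,0.03],"twist":0},{"jaw":0.08,"delta_pos":[0,0,0.03],"twist":0},{"jaw":0.08,"delta_pos":[0,0,0.012],"twist":0},{"jaw":0.08,"delta_pos":[0,0,0.004],"twist":0},{"jaw":0.08,"delta_pos":[0,0,0],"twist":0},{"jaw":0.08,"delta_pos":[0,0,0],"twist":0}]'

```text
clock: 53.75
tool_pos: [0.4378, -0.0011, 0.021]
orientation: [[-0.329, 0.943, -0.038], [0.944, 0.329, -0.022], [-0.008, -0.043, -0.999]]
wrist_force: [1.1, -0.8, 0.0]
finger_gap: 0.0801
```

```bash
python3 go.py 435.2 -2.5 10 109
```

```text
t 53.75 p [437.8  -1.1  21. ] yaw 109.2 tilt z [-0.038 -0.022 -0.999] q [-0.41  0.43  0.39  2.18 -0.24  0.61  2.05] gap 0.0801 F [ 1.1 -0.8  0. ]
twist 0.2 delta after twist (mm) [-0.4 -2.4 11.1]  delta before twist [-0.4 -2.4 11.1]
```

>>> send_rows --moves '[{"jaw":0.08,"delta_pos":[0,-0.0025,0.006],"twist":0},{"jaw":0.08,"delta_pos":[0,0,0.004],"twist":0},{"jaw":0.08,"delta_pos":[0,0,0],"twist":0},{"jaw":0.03,"delta_pos":[0,0,0],"twist":0},{"jaw":0.03,"delta_pos":[0,0,0],"twist":0},{"jaw":0.03,"delta_pos":[0,0,0],"twist":0},{"jaw":0.03,"delta_pos":[0,0,0],"twist":0},{"jaw":0.03,"delta_pos":[0,0,0],"twist":0},{"jaw":0.03,"delta_pos":[0,0,0],"twist":0},{"jaw":0.03,"delta_pos":[0,0,0],"twist":0}]' --squeeze 35

```text
clock: 55.0
tool_pos: [0.4356, -0.0021, 0.0115]
orientation: [[-0.33, 0.943, -0.036], [0.944, 0.329, -0.021], [-0.008, -0.041, -0.999]]
wrist_force: [-0.1, 0.3, -0.5]
finger_gap: 0.0434
```

>>> send_rows --moves '[{"jaw":0.03,"delta_pos":[0,0,-0.02],"twist":0},{"jaw":0.03,"delta_pos":[0,0,-0.04],"twist":0},{"jaw":0.03,"delta_pos":[0,0,-0.05],"twist":0},{"jaw":0.03,"delta_pos":[0,0,-0.05],"twist":0},{"jaw":0.03,"delta_pos":[0,0,-0.025],"twist":0},{"jaw":0.03,"delta_pos":[0,0,0],"twist":0}]'

```text
clock: 55.75
tool_pos: [0.4409, 0.0018, 0.2009]
orientation: [[-0.329, 0.943, -0.039], [0.944, 0.329, -0.022], [-0.008, -0.044, -0.999]]
wrist_force: [-0.3, 0.3, -2.9]
finger_gap: 0.0439
```

```bash
python3 go.py 426 312 200 90
```

```text
t 55.75 p [440.9   1.8 200.9] yaw 109.2 tilt z [-0.039 -0.022 -0.999] q [-0.54  0.12  0.49  2.04 -0.04  1.04  1.87] gap 0.0439 F [-0.3  0.3 -2.9]
twist 19.2 delta after twist (mm) [310.2 -15.1  -5.4]  delta before twist [297.8  87.9  -5.4]
```

>>> send_rows --moves '[{"jaw":0.03,"delta_pos":[0,0,0],"twist":8},{"jaw":0.03,"delta_pos":[0,0,0],"twist":9},{"jaw":0.03,"delta_pos":[0,0,0],"twist":2},{"jaw":0.03,"delta_pos":[0.03,-0.001,-0.002],"twist":0},{"jaw":0.03,"delta_pos":[0.045,-0.002,-0.002],"twist":0},{"jaw":0.03,"delta_pos":[0.045,-0.002,-0.002],"twist":0},{"jaw":0.03,"delta_pos":[0.045,-0.002,-0.002],"twist":0},{"jaw":0.03,"delta_pos":[0.045,-0.002,-0.002],"twist":0},{"jaw":0.03,"delta_pos":[0.03,-0.002,0],"twist":0},{"jaw":0.03,"delta_pos":[0.01,-0.001,0],"twist":0}]'

```text
clock: 57.0
tool_pos: [0.4247, 0.2566, 0.1911]
orientation: [[0.01, 0.998, -0.055], [0.999, -0.012, -0.029], [-0.03, -0.055, -0.998]]
wrist_force: [-0.6, -0.1, -2.8]
finger_gap: 0.0439
```

```bash
python3 go.py 426 312 200 90
```

```text
t 57.00 p [424.7 256.6 191.1] yaw 89.4 tilt z [-0.055 -0.029 -0.998] q [-0.88  0.25  0.32  1.91 -0.09  1.07  1.05] gap 0.0439 F [-0.6 -0.1 -2.8]
twist -0.6 delta after twist (mm) [ 55.1   0.7 -10.6]  delta before twist [ 55.1   0.2 -10.6]
```

>>> send_rows --moves '[{"jaw":0.03,"delta_pos":[0.025,0,-0.004],"twist":0},{"jaw":0.03,"delta_pos":[0.02,0,0],"twist":0},{"jaw":0.03,"delta_pos":[0.005,0,0],"twist":0},{"jaw":0.03,"delta_pos":[0,0,0],"twist":0},{"jaw":0.03,"delta_pos":[0,0,0],"twist":0}]'

```text
clock: 57.62
tool_pos: [0.4257, 0.3078, 0.192]
orientation: [[0.012, 0.998, -0.057], [0.999, -0.014, -0.031], [-0.032, -0.057, -0.998]]
wrist_force: [-0.0, -0.1, -3.0]
finger_gap: 0.0436
```

```bash
python3 go.py 426 312 60 90
```

```text
t 57.62 p [425.7 307.8 192. ] yaw 89.3 tilt z [-0.057 -0.031 -0.998] q [-0.92  0.3   0.3   1.83 -0.11  1.09  0.97] gap 0.0436 F [-0.  -0.1 -3. ]
twist -0.7 delta after twist (mm) [  8.4   7.8 131.6]  delta before twist [  8.5   7.7 131.6]
```

>>> send_rows --moves '[{"jaw":0.03,"delta_pos":[0.008,0.007,0.015],"twist":0},{"jaw":0.03,"delta_pos":[0,0,0.035],"twist":0},{"jaw":0.03,"delta_pos":[0,0,0.04],"twist":0},{"jaw":0.03,"delta_pos":[0,0,0.025],"twist":0},{"jaw":0.03,"delta_pos":[0,0,0],"twist":0},{"jaw":0.03,"delta_pos":[0,0,0],"twist":0}]'

```text
clock: 58.38
tool_pos: [0.4283, 0.3117, 0.0707]
orientation: [[0.015, 0.998, -0.056], [0.999, -0.017, -0.031], [-0.032, -0.056, -0.998]]
wrist_force: [-0.5, -0.3, -1.8]
finger_gap: 0.044
```

```bash
python3 go.py 426 312 17 90
```

```text
t 58.38 p [428.3 311.7  70.7] yaw 89.1 tilt z [-0.056 -0.031 -0.998] q [-0.89  0.47  0.26  1.92 -0.17  0.84  1.02] gap 0.0440 F [-0.5 -0.3 -1.8]
twist -0.9 delta after twist (mm) [ 2.   0.7 53.7]  delta before twist [ 2.   0.7 53.7]
```

>>> send_rows --moves '[{"jaw":0.03,"delta_pos":[0.001,0,0.015],"twist":0},{"jaw":0.03,"delta_pos":[0,0,0.015],"twist":0},{"jaw":0.03,"delta_pos":[0,0,0.01],"twist":0},{"jaw":0.03,"delta_pos":[0,0,0.005],"twist":0},{"jaw":0.03,"delta_pos":[0,0,0.003],"twist":0},{"jaw":0.03,"delta_pos":[0,0,0],"twist":0}]'

```text
clock: 59.12
tool_pos: [0.4264, 0.312, 0.0209]
orientation: [[0.015, 0.998, -0.054], [0.999, -0.017, -0.029], [-0.03, -0.054, -0.998]]
wrist_force: [0.0, -0.5, -2.1]
finger_gap: 0.0441
```

```bash
python3 go.py 426 312 17 90
```

```text
t 59.12 p [426.4 312.   20.9] yaw 89.1 tilt z [-0.054 -0.029 -0.998] q [-0.87  0.55  0.24  1.94 -0.2   0.74  1.04] gap 0.0441 F [ 0.  -0.5 -2.1]
twist -0.9 delta after twist (mm) [ 0.1 -0.2  3.9]  delta before twist [ 0.1 -0.2  3.9]
```

>>> send_rows --moves '[{"jaw":0.03,"delta_pos":[0,0,0.003],"twist":0},{"jaw":0.03,"delta_pos":[0,0,0.001],"twist":0},{"jaw":0.06,"delta_pos":[0,0,0],"twist":0},{"jaw":0.06,"delta_pos":[0,0,0],"twist":0},{"jaw":0.06,"delta_pos":[0,0,0],"twist":0},{"jaw":0.06,"delta_pos":[0,0,-0.02],"twist":0},{"jaw":0.06,"delta_pos":[0,0,-0.04],"twist":0},{"jaw":0.06,"delta_pos":[0,0,-0.05],"twist":0},{"jaw":0.06,"delta_pos":[0,0,-0.05],"twist":0},{"jaw":0.06,"delta_pos":[0,0,0],"twist":0}]'

```text
clock: 60.38
tool_pos: [0.4355, 0.317, 0.1825]
orientation: [[0.015, 0.998, -0.053], [0.999, -0.017, -0.028], [-0.029, -0.052, -0.998]]
wrist_force: [-0.7, 0.3, -1.6]
finger_gap: 0.0601
```

```bash
python3 - <<'E'
from h import *
for c in ['wrist','scene','side']:
    p,d=snap(c,c+'12.png'); np.save('pics/'+c+'12.npy',d)
E
cat > chk.py <<'E'
from fit import *
import sys
D=load(sys.argv[1])
c0=np.array([515.9,-326.3])/1000; t=np.radians(-3.4); R=np.array([[np.cos(t),-np.sin(t)],[np.sin(t),np.cos(t)]])
for i,(a,b) in enumerate([(-82,-41),(-82,41),(0,-41),(0,41),(82,-41),(82,41)]):
    q=c0+R@np.array([a,b])/1000
    for c in D: rect(D[c][0],(q[0]-.04,q[0]+.04,q[1]-.04,q[1]+.04),.07,.11,'cell%d %s tgt %.0f %.0f'%(i,c,*(q*1000)))
E
python3 chk.py 12; python3 m0.py 12 | grep -E "meter|sink|capA"; python3 go.py 426 312 200
```

```text
cell0 scene tgt 432 -362 933 ctr 433.7 -364.0 size 49 x 48 longaxis 84.2 zmed 89.7 z98 94.4
cell0 side tgt 432 -362 638 ctr 429.4 -363.5 size 49 x 49 longaxis 68.5 zmed 89.0 z98 93.7
cell1 scene tgt 436 -281 719 ctr 438.5 -282.3 size 49 x 49 longaxis -78.2 zmed 89.8 z98 94.4
cell1 side tgt 436 -281 551 ctr 434.4 -281.4 size 49 x 49 longaxis -25.9 zmed 89.0 z98 93.7
cell2 scene tgt 513 -367 few 0
cell2 side tgt 513 -367 few 0
cell3 scene tgt 518 -285 801 ctr 525.4 -288.5 size 49 x 48 longaxis 62.0 zmed 89.9 z98 94.6
cell3 side tgt 518 -285 511 ctr 521.0 -287.5 size 49 x 49 longaxis 61.6 zmed 88.7 z98 92.7
cell4 scene tgt 595 -372 few 0
cell4 side tgt 595 -372 few 0
cell5 scene tgt 600 -290 899 ctr 603.3 -292.2 size 49 x 49 longaxis 44.9 zmed 89.8 z98 94.4
cell5 side tgt 600 -290 490 ctr 599.0 -291.6 size 49 x 49 longaxis 66.0 zmed 88.4 z98 93.6
capA scene few 0
capA side few 0
capA both few 0
sink scene few 0
sink side few 0
sink both few 0
sinktop scene few 0
sinktop side few 0
sinktop both few 0
meter scene 879 ctr 794.4 141.4 size 123 x 66 longaxis 89.2 zmed 36.7 z98 43.0
meter side 660 ctr 791.6 141.7 size 123 x 67 longaxis 89.2 zmed 34.4 z98 41.7
meter both 1539 ctr 792.5 141.7 size 123 x 69 longaxis 89.2 zmed 36.1 z98 42.8
t 60.52 p [433.6 315.6 178.3] yaw 89.1 tilt z [-0.058 -0.033 -0.998] q [-0.92  0.34  0.3   1.82 -0.12  1.07  0.98] gap 0.0606 F [-0.4 -0.2 -0.7]
twist 0.0 delta after twist (mm) [ -4.5  -8.8 -21.1]  delta before twist [ -4.5  -8.8 -21.1]
```

View pics/wrist12.png

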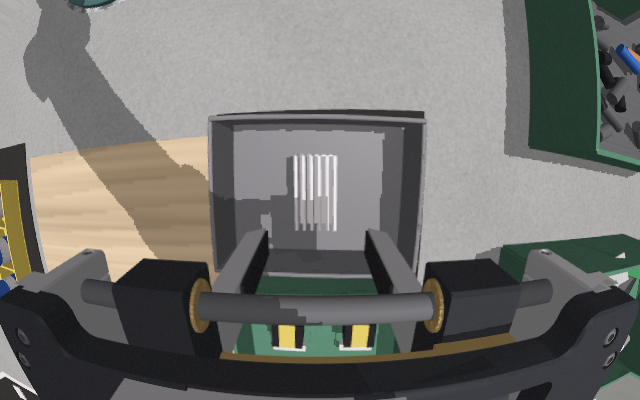

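View pics/scene12.png

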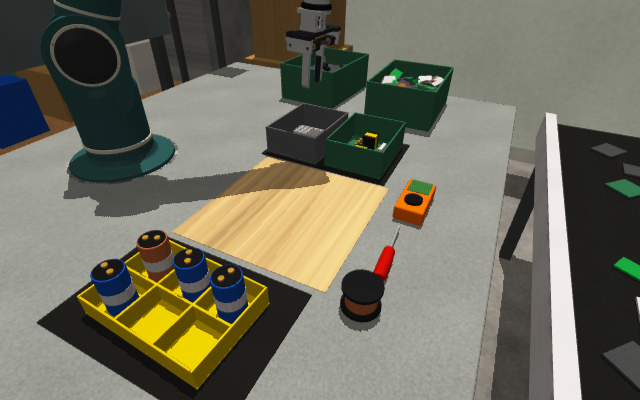

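View pics/side12.png

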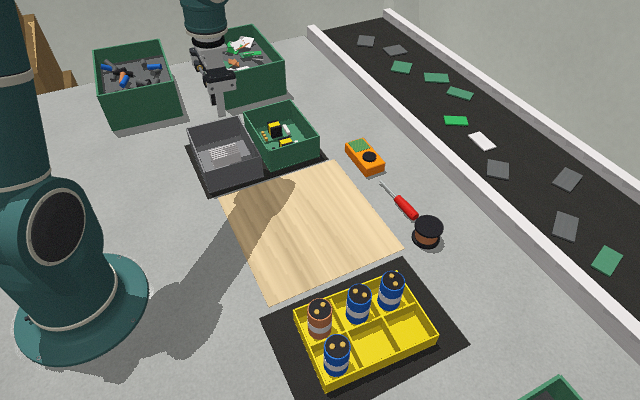

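The sheet is clear: four caps stand at floor height (tops near 89 mm, the same as the old one), the sink lies flat in the grey bin and both boards are in the green bin. The tools look untouched and the arm is clear of everything.

```bash
python3 -c "
from rig import env; print(env.hand_in()); print(env.get_obs()['clock'])"
```

```text
the job is handed in; nothing more can be done
None
the job is handed in; nothing more can be done
```

The sorting sheet is clear and I handed the job in at about 60.5 s, well inside the 210 s limit; `hand_in()` reports no verdict.

- **Capacitors:** The three loose ones (two blue, one copper) stand upright, terminals up, in cells 5, 1 and 0. The old capacitor stays in cell 3. The depth check put all four tops at about 89 mm, as they should be when standing on the cell floor, with centres within about 3 mm of the cell centre for the ones I placed.
- **Boards and heat sink:** Both boards lie flat, side by side, in the green bin, and the one heat sink lies flat in the grey bin.
- **Bystanders:** The meter measured in its starting place. The screwdriver and spool look unmoved in the pictures, but I did not measure them.
- **Knocked parts:** I saw no part shift from one look to the next, so no grasp had to be re-aimed.

Two small disagreements remained. The scene and side cameras differed by 2–5 mm in x, so I used their mean. The tool picked up a tilt of up to about 3.5° late in the run, which did not affect the placings.

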